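# Load a capacitor and index the test stand

### The job

Stand the smallest of the three can capacitors upright in the cup of the test stand's swing arm and let go. Then pull the stand's sprung knob straight up, turn it counter-clockwise (seen from above) to carry the cup just past the steel post, feel for the test notch there, and let the knob snap fully down into it. Do not force the knob against the notches, and leave the other two capacitors standing where they are.

Things in the scene. Friction and masses are not known exactly. Their poses are not given: they have to be found in the camera images.
- can_capacitor_1: The capacitor to load: the smallest of three, a plain grey can 29 mm across and 53 mm tall (48 mm can, 5 mm pins on top), about 70 g, standing upright. Origin at the centre of its underside, z up.
- can_capacitor_0: Another capacitor to leave alone: 35 mm across, 60 mm tall. Origin at the centre of its underside.
- can_capacitor_2: Another capacitor to leave alone: 33 mm across, 67 mm tall. Origin at the centre of its underside.
- test_stand: Fixed test stand: a grey round base 124 mm across, 10 mm high, with a central column carrying a metal notch crown (63 mm across, crest 72 mm above the desk). Origin on the column's axis at desk height, z up; x points to the loading station. The crown has just two notches: the loading notch exactly at x, and the test notch, counter-clockwise from it past the post.
- index_key: The knob's steel key, fixed under the cup side of the crossbar: 7 mm wide, square-edged, 19 to 31 mm from the column's axis. It goes about 6 mm deep into a notch. The notches are 8.4 mm wide, so a seated knob has 0.024 rad of play to either side. Its origin is on the column's axis at desk height when the knob is down, x toward the cup.
- test_post_top (a point): Top of the steel post (14 mm thick) before the test station, 45 degrees counter-clockwise from the stand's x, 118 mm from the column's axis, 58 mm above the desk. The test notch is on a ring clamped by eye: it lies somewhere from 0.07 to 0.60 rad (4 to 34 degrees) farther counter-clockwise than the post, so it must be found by feel.
- cup_floor (a point): Centre of the inner floor of the black cup at the end of the swing arm: 34 mm bore, 21 mm deep, 3.5 mm wall, floor 19 mm above the desk, centre 85 mm from the column's axis. Its x axis points outward along the arm, z up.
- swing_arm (a joint): Angle of the swing arm (cup and knob turn together) about the column, rad; 0 at the loading notch, growing counter-clockwise seen from above; 0.785 at the post. It can travel from -0.5 to 1.75.
- index_knob (a joint): Height of the sprung knob, m: 0 down in a notch, about 0.006 with its key on the crown's crest, 0.014 at the upper stop. The spring pulls down with 6 N when down, 9 N at the stop. Above the crest it turns freely; let down on the crest it slides round with little friction and drops with a snap over a notch.
- knob_grip (a point): Grip point of the knob, on the column's axis: a black wing grip 44 mm long (along the arm, the point's x), 16 mm thick (y), 36 mm tall; the point is 13 mm below its top, 110 mm above the desk when down. Under it is a crossbar 84 mm long along y, its top 27 mm below this point, with rod heads 3 mm higher at the ends. The knob slides only up and down on the arm and turns the arm with it.

How it is judged:
By the outcome, as a careful person would: the job done as asked, in the order asked, and still so for the second after the job is handed in, with the robot touching nothing.
It also fails if it takes over 64 s, if anything falls off the work surface, if the arm or the gripper's body presses on something with over 40 N, if the wrist force passes 120 N, or if a joint passes its speed limit or range.

### The arm

A 6-joint arm with a two-finger parallel gripper is mounted at the origin on a cart in front of the work surface, level with it; the furniture and walls round the work are solid. World frame = base frame: x ahead of the robot, y to its left, z up, the work surface at z = 0. Lengths are in mm, angles in rad, forces in N, time in s.
With the tool pointing down it reaches from about 275 to 975 mm from the base axis. Payload 8.4 kg.
Tool frame: the origin (TCP) lies where the fingers leave the gripper's body, on its centre line; the fingertips stand 88 mm ahead of it and the grasp point (between the pads) lies 69 mm ahead of it; y points along the fingers, x is the direction in which the jaws open and shut, and the axes are right-handed (so a half turn about y gives the same grasp; the last joint's range is limited). The gripper opens to 92 mm and grips with 3 to 60 N. Pads are 20 mm wide; open, the fingers measure 128 mm over their backs; the gripper's body (75 mm by 189 mm) begins 69 mm behind the grasp point.
Start: joints at [-1.303, 0.353, 1.633, -0, 1.155, -0.002], TCP at [166.585, -602.393, 302.683] pointing down, gripper open.
Joint ranges: [-2.63, 2.63], [-0.92, 2.1], [0.06, 2.66], [-1.3, 4.44], [0, 2.69], [-3.02, 3.02]. Speed limits (rad/s): [2.22, 2.22, 2.79, 3.14, 3.14, 3.14].

### API

Orientations are given as a rotation vector (axis times angle).
In Python, from station import * gives the robot as it stands.
- The arm moves only by the shell command python3 -m pendant 'ROWS' [FORCE]. ROWS is JSON, one flat list of numbers, 5 for each row, row after row: the shift along the tool's x, y, z in cm, then the turn about the tool's y in degrees, then the opening, from 0 (shut) to 1 (fully open). A call has 1 to 10 rows; each row is the pose to reach, as a shift and turn from the pose measured when the call began, along the tool's axes at that moment; what a row does not reach only later rows make up. A row lasts 1/10 s, in which the tool goes at most 50 mm and 8.59 degrees, less where a joint would pass 70% of its speed; a pose out of reach is approached as far as the arm can. A call with a gripper value outside its range is refused whole. The fingers move at their own pace and stop on an object; FORCE is the grip in N (left out, the last holds). Time passes only in rows, so rows that repeat a pose let the fingers close. It gives the time, the measured TCP pose, the force and the opening at its end, in the units of the state.
- observe(): the state, without advancing time (a new reading comes with each control period).
- get_image(name): name is "scene" or "top" or "wrist"; returns a dict with "frame" (480x640x3 uint8, blue, green, red), "fx", "fy", "cx", "cy" (pixels), "rvec" (rotation vector, rad) and "tvec" (3), from world to camera coordinates, as OpenCV has them. Camera axes: x right, y down, z forward; pixel columns grow to the right and rows downward; lengths in mm; the calibration is good to about 2 mm. A picture is of the moment at which its call begins. There is no depth.
- hand_in(): hands the job in, once; it reports no verdict.
Trained networks look in the newest picture that a camera, given by its name, has taken for a name from the list of things; names that differ only in an ending like _2 or _b are one class to them, and where a whole thing is asked for, a point or a joint stands for the part that bears it (a point fixed in the world has none). Each returns a list of dicts, best first, with "confidence" (0 to 1); they miss things now and then, are a little off and sometimes report something else, mostly with a low value. They report only what shows in the picture. A call takes as long as a camera call.
- find_in(camera, query): "at" ([x, y, z] in mm, in the coordinates of the camera as it stood for that picture, good to about 4 mm: the middle of the surface that is visible of it).
- spot_point(camera, query): "at" ([x, y, z] in mm, in the coordinates of the camera as it stood for that picture, good to about 4 mm: a listed point, or the origin of a listed thing).
The state is a dict: "time_s": time; "joints": joint angles; "qvel": joint speeds; "effort": joint torques, N m; "eef_pos": TCP position; "eef_rot": TCP orientation; "ft_force": force on the tool from outside, world axes, zero at the start; "ft_torque": the same for the moment, N m; "opening": finger opening in mm.
Only numpy, scipy, OpenCV 4.12 (cv2) and the standard library are available. Lean on these libraries where they do the work, as an engineer would, in place of code of your own. Each camera call takes 0.05 s, during which the arm holds its last target.

## Working session

There is one attempt and no reset: what is moved stays moved. The work goes in short steps, Python scripts to look and compute and a shell command to move; the robot and the scene stay as the last step left them, time stands still between calls to the robot, and variables do not carry over. Pictures are saved under pics/ and viewed, and the job is handed in when it is done.

```bash
ls; mkdir -p pics
cat > h.py <<'E'
from station import *
import numpy as np, cv2
from scipy.spatial.transform import Rotation as R
def snap(cam,fn=None):
    im=get_image(cam)
    if fn: cv2.imwrite('pics/'+fn,im['frame'])
    return im
def c2w(im,p):
    Rm=cv2.Rodrigues(np.array(im['rvec'],float))[0]
    return Rm.T@(np.array(p,float)-np.array(im['tvec'],float).ravel())
def w2p(im,p):
    Rm=cv2.Rodrigues(np.array(im['rvec'],float))[0]
    q=Rm@np.array(p,float)+np.array(im['tvec'],float).ravel()
    return im['fx']*q[0]/q[2]+im['cx'],im['fy']*q[1]/q[2]+im['cy']
def p2w(im,u,v,z):
    Rm=cv2.Rodrigues(np.array(im['rvec'],float))[0]
    o=-Rm.T@np.array(im['tvec'],float).ravel()
    d=Rm.T@np.array([(u-im['cx'])/im['fx'],(v-im['cy'])/im['fy'],1])
    return o+d*(z-o[2])/d[2]
E
python3 - <<'E'
from h import *
np.set_printoptions(precision=1,suppress=True)
s=observe();print(s)
for c in ['scene','top','wrist']:
    im=snap(c,f'a_{c}.png')
    print(c,c2w(im,[0,0,0]),im['fx'])
    for q in ['can_capacitor_1','test_stand','test_post_top','cup_floor','knob_grip','index_key']:
        for d in spot_point(c,q): 
            print(q,round(d['confidence'],2),c2w(im,d['at']), np.array(w2p(im,c2w(im,d['at']))))
print(observe()['time_s'])
E
```

```text
pics
{'time_s': 0.0, 'joints': array([-1.3,  0.4,  1.6, -0. ,  1.2, -0. ]), 'qvel': array([-0., -0., -0., -0., -0.,  0.]), 'effort': array([ -0. , -59.4, -33.4,   0.1,   0. ,  -0. ]), 'eef_pos': array([ 166.5, -602. ,  302. ]), 'eef_rot': array([-1.3,  1. , -1. ]), 'ft_force': array([-0.4, -0. ,  0.9]), 'ft_torque': array([0. , 0. , 0.1]), 'opening': 91.99207129094228}
scene [  30.6 -944.6  599. ] 501.09944919925226
can_capacitor_1 0.68 [ 622.1 -331.1    2.3] [399.8 312.6]
can_capacitor_1 0.64 [ 578.2 -163.7   -1.5] [335.2 283.3]
can_capacitor_1 0.61 [ 505.3 -411.7   -1.4] [379.8 356.9]
test_stand 0.86 [583.6  40.4  -1.8] [291.7 246.8]
test_post_top 0.62 [489.6 -20.3  55.9] [269.  245.5]
knob_grip 0.7 [583.6  41.9 108.6] [290.2 206.8]
index_key 0.57 [581.5  41.    0.3] [290.8 246.2]
top [ 351.1 -139.5 1092.4] 527.9611583061803
can_capacitor_1 0.84 [ 617.6 -330.2    1.9] [414.  210.7]
can_capacitor_1 0.73 [581.6  42.5   1.9] [237.8 226.6]
can_capacitor_1 0.67 [ 497.9 -415.6   -2.4] [456.  267.1]
can_capacitor_1 0.59 [ 580.7 -162.9    1.2] [335.1 227.4]
test_stand 0.79 [581.1  42.2   1.6] [237.9 226.8]
test_post_top 0.77 [478.9 -23.4  56.1] [265.  271.9]
cup_floor 0.63 [502.   54.7  15.9] [229.5 263. ]
knob_grip 0.71 [ 577.7 -166.2   -0.9] [336.6 229.1]
knob_grip 0.66 [580.8  35.9 108.9] [232.2 215.4]
wrist [ 243.8 -581.   384.3] 399.6309137021211
1.05
```

View pics/a_scene.png

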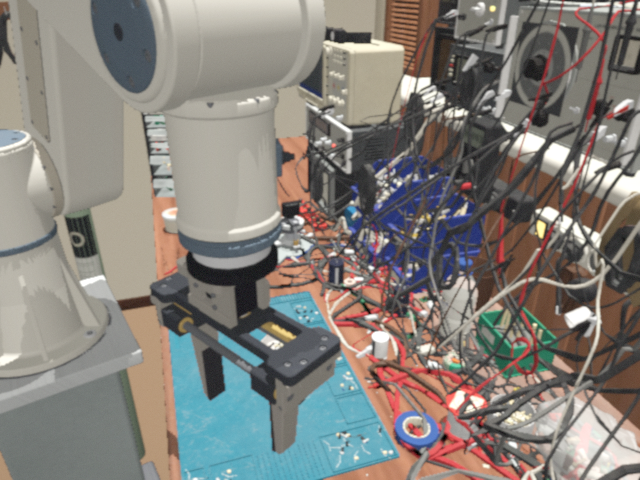

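View pics/a_top.png

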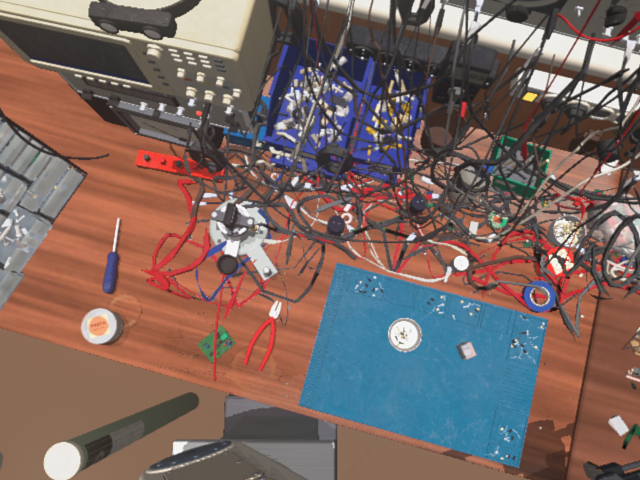

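View pics/a_wrist.png

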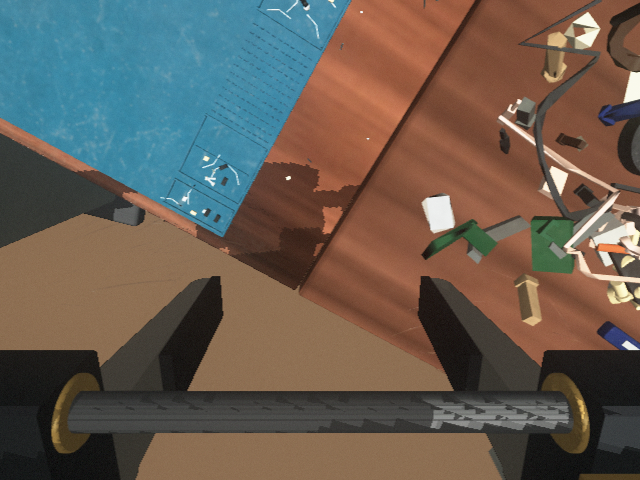

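Run:
```python
import cv2
a=cv2.imread('pics/a_top.png')
cv2.imwrite('pics/b1.png',cv2.resize(a[180:300,160:320],None,fx=5,fy=5,interpolation=cv2.INTER_CUBIC))
cv2.imwrite('pics/b2.png',cv2.resize(a[170:310,310:490],None,fx=4,fy=4,interpolation=cv2.INTER_CUBIC))
a=cv2.imread('pics/a_scene.png')
cv2.imwrite('pics/b3.png',cv2.resize(a[200:400,260:440],None,fx=3,fy=3,interpolation=cv2.INTER_CUBIC))
```

```text
(no output)
```

View pics/b1.png

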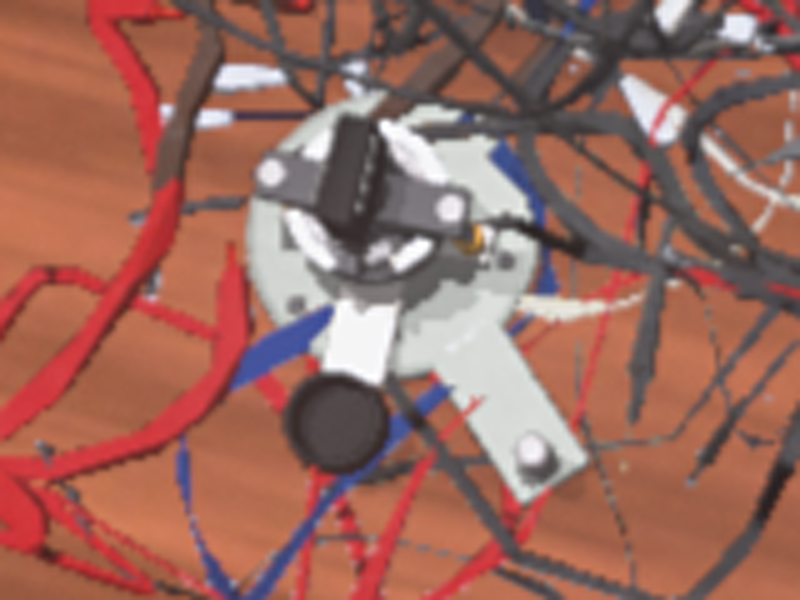

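View pics/b2.png

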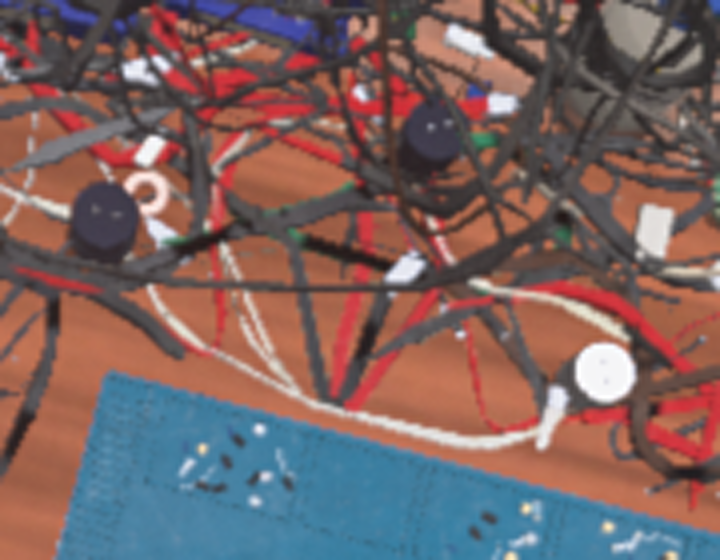

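View pics/b3.png

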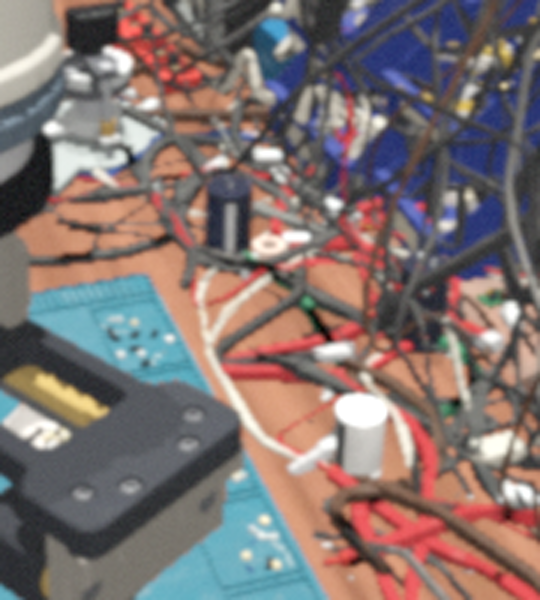

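Run:
```python
from h import *
np.set_printoptions(precision=2,suppress=True)
im=get_image('top')
a=p2w(im,214.2,214.8,86);b=p2w(im,250.4,221.6,86);c=p2w(im,227.6,264.8,40);p=p2w(im,266.6,269.6,58);k=p2w(im,460.75,263.2,48)
m=(a+b)/2
print('rod',a,b,m,np.linalg.norm(a-b)); print('cup',c,np.linalg.norm((c-m)[:2]),np.degrees(np.arctan2(*(c-m)[1::-1])))
print('post',p,np.linalg.norm((p-m)[:2]),np.degrees(np.arctan2(*(p-m)[1::-1])));print('can top',k)
print('rod dir',np.degrees(np.arctan2(*(a-b)[1::-1])))
im=get_image('scene');print('can scene',p2w(im,380.3,335,48))
s=observe();print(s['eef_rot'],s['eef_pos'],'\n',R.from_rotvec(s['eef_rot']).as_matrix(),s['time_s'])
```

```text
rod [587.16  75.31  86.  ] [573.85   4.12  86.  ] [580.51  39.71  86.  ] 72.41871473691207
cup [494.94  54.06  40.  ] 86.75780943103082 170.4796885564958
post [483.26 -26.57  58.  ] 117.69238434880536 -145.72067107174163
can top [ 499.05 -412.71   48.  ]
rod dir 79.40702098142776
can scene [ 503.55 -410.79   48.  ]
[-1.32  1.01 -1.01] [ 166.59 -602.39  302.7 ] 
 [[ 0.27  0.    0.96]
 [-0.96  0.    0.27]
 [-0.   -1.    0.  ]] 1.15
```

```bash
cat >> h.py <<'E'
def shift(target,ang=None,s=None):
    s=s or observe(); M=R.from_rotvec(s['eef_rot']).as_matrix()
    d=M.T@(np.array(target,float)-s['eef_pos'])/10
    a=np.degrees(np.arctan2(M[1,0],M[0,0]))
    t=0 if ang is None else -((ang-a+180)%360-180)
    print('shift cm',np.round(d,2),'turn',round(t,2),'cur ang',round(a,2),'pos',np.round(s['eef_pos'],1),'t',round(s['time_s'],2),'F',np.round(s['ft_force'],1),'M',np.round(s['ft_torque'],2),'open',round(s['opening'],1),'q',np.round(s['joints'],2))
E
python3 - <<'E'
from h import *
shift([500.5,-411.7,200],-100.2)
E
```

```text
shift cm [-9.48 10.27 37.27] turn 25.66 cur ang -74.54 pos [ 166.6 -602.4  302.7] t 1.15 F [ 0.  -0.3 -0.7] M [-0.01  0.09  0.01] open 91.9 q [-1.3   0.35  1.63  0.    1.16 -0.  ]
```

```bash
python3 -m pendant '[-1.1,1.1,4,3,0.7, -2.2,2.3,8.5,6,0.7, -3.3,3.5,13,9,0.7, -4.4,4.7,17.5,12,0.7, -5.6,5.9,22,15,0.7, -6.7,7.1,26.5,18,0.7, -7.8,8.3,31,21,0.7, -8.9,9.5,35,24,0.7, -9.5,10.3,37.3,25.7,0.7, -9.5,10.3,37.3,25.7,0.7]' 20
python3 - <<'E'
from h import *
shift([500.5,-411.7,200],-100.2)
im=snap('wrist','c_wrist.png')
for d in spot_point('wrist','can_capacitor_1')+find_in('wrist','can_capacitor_1'): print(d['confidence'],c2w(im,d['at']))
print(w2p(im,[500.5,-411.7,48]),w2p(im,[500.5,-411.7,0]))
E
```

```text
time_s: 2.15
eef_pos: [502.9, -409.2, 198.3]
eef_rot: [-1.12, 1.339, -1.336]
ft_force: [-0.2, -0.1, -0.6]
opening: 64.1
shift cm [ 0.28 -0.17 -0.19] turn 0.1 cur ang -100.1 pos [ 502.9 -409.2  198.3] t 2.15 F [-0.2 -0.1 -0.6] M [ 0.02  0.02 -0.02] open 64.1 q [-0.69  0.5   1.66  0.    0.98  1.06]
0.76 [ 499.44610447 -411.70311711   -3.60801498]
0.57 [ 617.52945725 -330.26622531    1.79979898]
0.63 [ 618.83636435 -337.3754553    63.85437853]
0.58 [ 502.44400437 -413.71522243   45.28374331]
(np.float64(324.3768932996087), np.float64(253.96277201141555)) (np.float64(323.76961413188394), np.float64(231.95452497846355))
```

View pics/c_wrist.png

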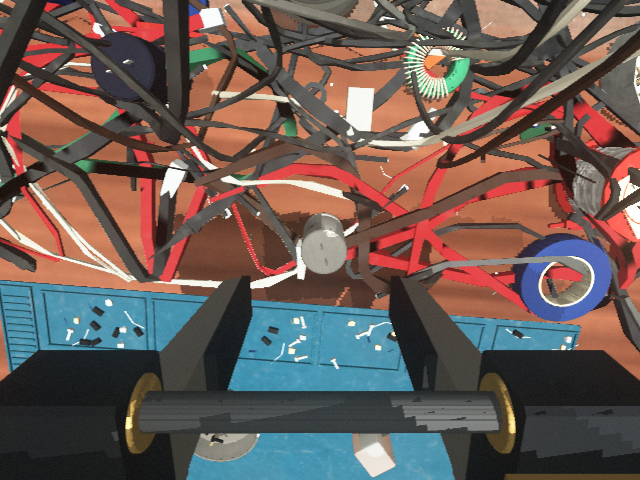

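Run:
```python
from h import *
im=snap('wrist')
g=cv2.imread('pics/c_wrist.png')
cv2.imwrite('pics/c_z.png',cv2.resize(g[200:290,280:370],None,fx=6,fy=6,interpolation=cv2.INTER_CUBIC))
print(p2w(im,326,249,48),np.linalg.norm(p2w(im,302,250,48)-p2w(im,348,250,48)))
```

```text
[ 500.39152163 -415.90691169   48.        ] 28.37302415010957
```

View pics/c_z.png

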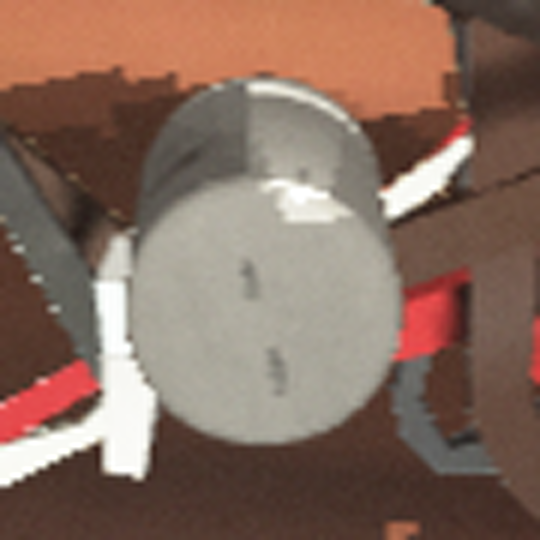

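Run:
```python
from h import *
im=snap('wrist','c2.png')
print(p2w(im,324.5,251.7,48)); shift([501,-412.3,116],-100.2)
g=cv2.imread('pics/c2.png'); print(abs(g.astype(int)-cv2.imread('pics/c_wrist.png')).mean())
```

```text
[ 498.53305166 -415.06030347   48.        ]
shift cm [-0.02  8.42  0.11] turn -0.09 cur ang -100.29 pos [ 499.9 -412.3  200.2] t 2.4 F [-0.7  0.6 -0.3] M [ 0.01 -0.02  0.03] open 64.4 q [-0.69  0.49  1.67 -0.    0.98  1.06]
23.529965277777777
```

Run:
```python
from h import *
im=snap('wrist','c3.png')
g=im['frame']
cv2.imwrite('pics/c_z3.png',cv2.resize(g[200:290,280:370],None,fx=6,fy=6,interpolation=cv2.INTER_CUBIC))
print(observe()['eef_pos'])
```

```text
[ 499.88876809 -412.35391262  200.25757263]
```

View pics/c_z3.png

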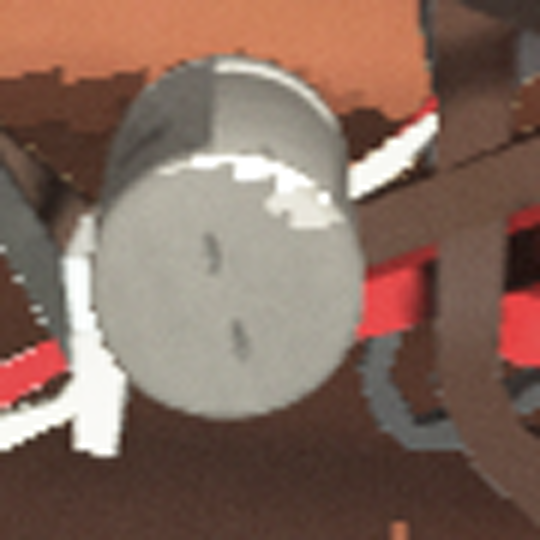

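```bash
python3 -m pendant '[0,3,0.15,0,0.7, 0,6,0.15,0,0.7, 0,8,0.15,0,0.7, 0,8.7,0.15,0,0.7, 0,8.7,0.15,0,0.3, 0,8.7,0.15,0,0.2, 0,8.7,0.15,0,0.2, 0,8.7,0.15,0,0.2, 0,8.7,0.15,0,0.2, 0,8.7,0.15,0,0.2]' 20
python3 - <<'E'
from h import *
snap('scene','d_scene.png');snap('wrist','d_wrist.png')
shift([494.5,55,200],-100.2)
E
```

```text
time_s: 3.45
eef_pos: [501.8, -412.9, 114.1]
eef_rot: [-1.119, 1.339, -1.342]
ft_force: [-0.8, 0.8, 5.9]
opening: 28.2
shift cm [-45.9   -8.65  -9.07] turn -0.1 cur ang -100.3 pos [ 501.8 -412.9  114.1] t 3.55 F [0.2 0.8 5.9] M [ 0.2   0.09 -0.01] open 28.1 q [-0.69  0.6   1.7  -0.    0.83  1.06]
```

View pics/d_wrist.png

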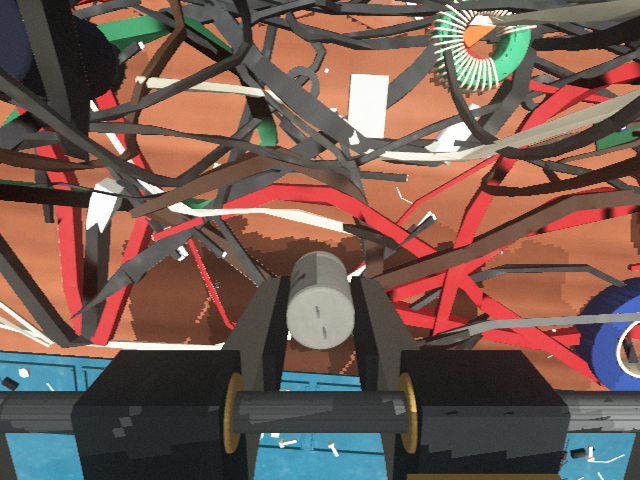

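```bash
python3 -m pendant '[0,-3,0,0,0.2, 0,-6,0,0,0.2, -3,-8.6,-0.5,0,0.2, -7,-8.6,-1.4,0,0.2, -12,-8.6,-2.4,0,0.2, -17,-8.6,-3.4,0,0.2, -22,-8.6,-4.3,0,0.2, -27,-8.6,-5.3,0,0.2, -32,-8.6,-6.3,0,0.2, -36,-8.6,-7.1,0,0.2]'
python3 - <<'E'
from h import *
shift([494.5,55,200],-100.2)
E
```

```text
time_s: 4.55
eef_pos: [495.7, -43.8, 199.7]
eef_rot: [-1.118, 1.339, -1.342]
ft_force: [0.3, -0.4, -0.0]
opening: 28.2
shift cm [-9.7  -0.04 -1.88] turn -0.09 cur ang -100.29 pos [495.7 -43.8 199.7] t 4.55 F [ 0.3 -0.4 -0. ] M [ 0.02 -0.02  0.  ] open 28.2 q [-0.09  0.29  2.   -0.    0.86  1.66]
```

```bash
python3 -m pendant '[-4,0,-0.8,0,0.2, -7.5,0,-1.5,0,0.2, -9.7,0,-1.9,0,0.2, -9.7,0,-1.9,0,0.2, -9.7,0,-1.9,0,0.2]'
python3 - <<'E'
from h import *
im=snap('wrist','e_wrist.png');snap('top','e_top.png');snap('scene','e_scene.png')
shift([494.5,55,200],-100.2)
for p in [[494.5,55,40],[580.5,40,123]]: print(w2p(im,p))
for q in ['cup_floor','knob_grip','test_post_top','test_stand']:
  for d in spot_point('wrist',q): print(q,d['confidence'],c2w(im,d['at']))
E
```

```text
time_s: 5.05
eef_pos: [494.2, 55.2, 199.5]
eef_rot: [-1.12, 1.337, -1.341]
ft_force: [-0.5, 0.4, -0.5]
opening: 28.2
shift cm [-0.09 -0.05  0.01] turn -0.15 cur ang -100.35 pos [494.3  54.1 199.5] t 5.2 F [ 0.1  0.2 -0.4] M [0.01 0.03 0.02] open 28.1 q [ 0.11  0.29  2.   -0.    0.86  1.86]
(np.float64(319.36713438090084), np.float64(246.30121579398278))
(np.float64(317.88399417980116), np.float64(94.31089546708637))
cup_floor 0.97 [500.36908814  56.61936656  19.04544691]
knob_grip 0.57 [577.8428418   42.88671259 110.28930538]
test_post_top 0.92 [482.91551257 -23.50673944  57.77605286]
test_stand 0.9 [583.12499286  43.82687186   0.98049979]
```

View pics/e_wrist.png

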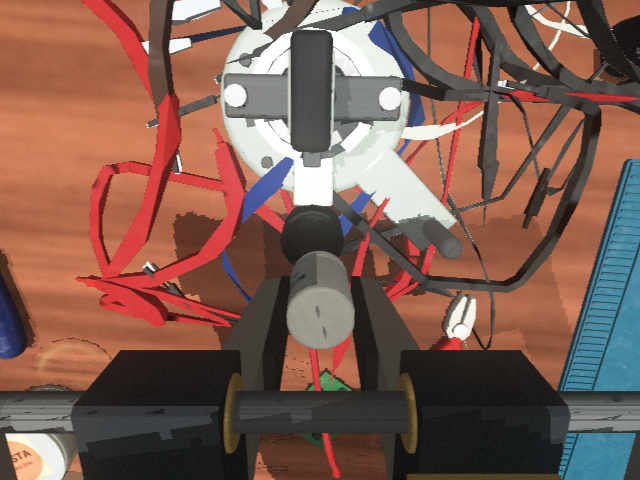

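View pics/e_scene.png

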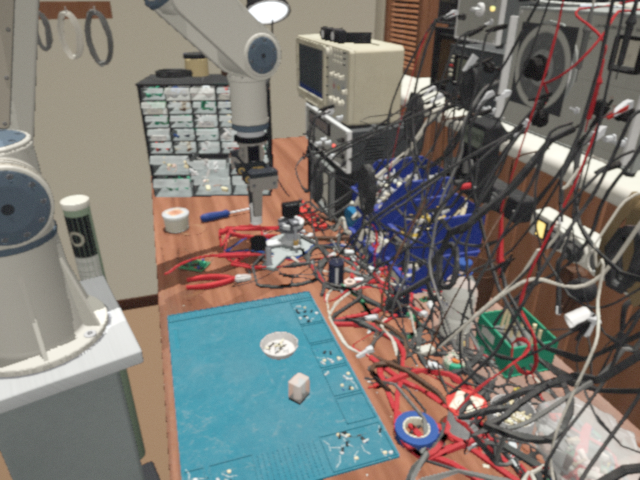

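Run:
```python
import cv2
g=cv2.imread('pics/e_wrist.png')
cv2.imwrite('pics/e_z.png',cv2.resize(g[10:270,210:470],None,fx=3,fy=3,interpolation=cv2.INTER_CUBIC))
gg=cv2.convertScaleAbs(cv2.resize(g[190:270,270:360],None,fx=7,fy=7,interpolation=cv2.INTER_CUBIC),alpha=2.5,beta=0)
cv2.imwrite('pics/e_z2.png',gg)
```

```text
(no output)
```

View pics/e_z.png

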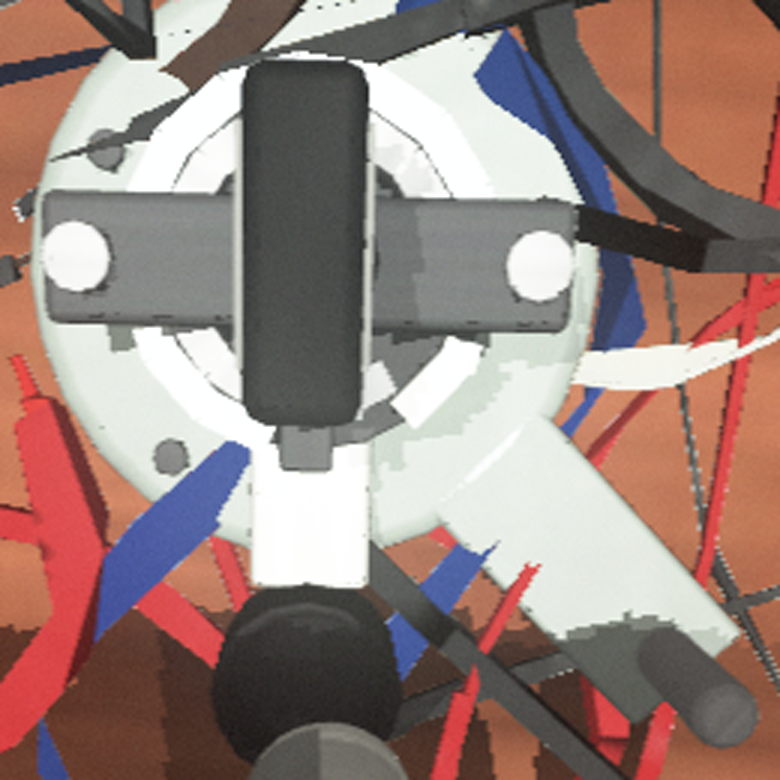

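View pics/e_z2.png

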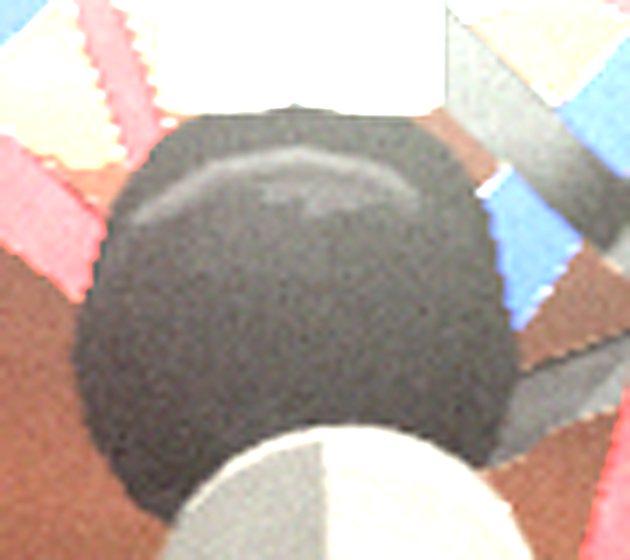

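Run:
```python
from h import *
np.set_printoptions(precision=2,suppress=True)
im=get_image('wrist')
a=p2w(im,235.7,95,86);b=p2w(im,390.3,98.3,86);m=(a+b)/2
print('rods',a,b,m,np.linalg.norm(a-b),'perp dir',np.degrees(np.arctan2(*(a-b)[1::-1]))+90)
k=p2w(im,312,91,123);print('knob',k, np.linalg.norm(p2w(im,312,30,123)-p2w(im,312,151.7,123)))
k1=p2w(im,(305)/3+210,60/3+10,123);k2=p2w(im,(302)/3+210,425/3+10,123);print('wing dir',np.degrees(np.arctan2(*(k2-k1)[1::-1])))
c=p2w(im,312.4,240.7,40);print('cup',c,np.linalg.norm(p2w(im,280.7,240.7,40)-p2w(im,344,240.7,40)),np.linalg.norm((c-m)[:2]),np.degrees(np.arctan2(*(c-m)[1::-1])))
p=p2w(im,448,245.5,58);print('post',p,np.linalg.norm((p-m)[:2]),np.degrees(np.arctan2(*(p-m)[1::-1])))
# can held: top centre where?
s=observe();print(s['eef_pos'],s['time_s'])
print('can top', p2w(im,320,314,199.5-113+48), 'grasp px',w2p(im,[s['eef_pos'][0],s['eef_pos'][1],134.5]))
```

```text
rods [588.97  76.15  86.  ] [574.68   6.08  86.  ] [581.82  41.11  86.  ] 71.51441570829739 perp dir 168.4745428569804
knob [582.2   40.87 123.  ] 42.936274218873834
wing dir 168.76978609683948
cup [499.16  57.85  40.  ] 40.04934675383591 84.34467466704798 168.555915101497
post [487.39 -21.36  58.  ] 113.22536278406263 -146.51269713296907
[494.35  54.45 199.55] 5.45
can top [496.82  53.47 134.5 ] grasp px (np.float64(318.7404853111232), np.float64(319.7435627062008))
```

Run:
```python
import cv2
g=cv2.imread('pics/e_wrist.png')
cv2.imwrite('pics/e_z3.png',cv2.resize(g[240:360,260:380],None,fx=5,fy=5,interpolation=cv2.INTER_CUBIC))
```

```text
(no output)
```

View pics/e_z3.png

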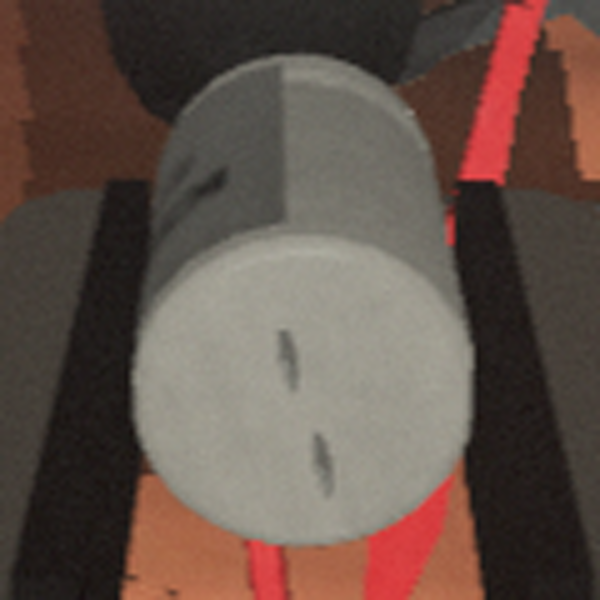

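```bash
python3 - <<'E'
from h import *
shift([498.3,57.5,165],-101.5)
E
python3 -m pendant '[-0.2,1.5,0.2,0.6,0.2, -0.4,3.4,0.3,1.2,0.2, -0.4,3.45,0.35,1.2,0.2, -0.4,3.45,0.35,1.2,0.2]'
python3 - <<'E'
from h import *
shift([498.3,57.5,134.5],-101.5)
im=snap('wrist','f_wrist.png');snap('top','f_top.png')
print(w2p(im,[498.9,57.9,40]))
g=im['frame'];cv2.imwrite('pics/f_z.png',cv2.resize(g[200:380,220:420],None,fx=4,fy=4,interpolation=cv2.INTER_CUBIC))
E
```

```text
shift cm [-0.37  3.45  0.33] turn 1.15 cur ang -100.35 pos [494.3  54.4 199.5] t 5.45 F [-0.4  0.1  0.5] M [-0.    0.02  0.  ] open 28.1 q [ 0.11  0.29  2.   -0.    0.86  1.86]
time_s: 5.85
eef_pos: [498.4, 57.5, 165.0]
eef_rot: [-1.108, 1.355, -1.357]
ft_force: [-0.4, 0.8, -0.4]
opening: 28.2
shift cm [-0.    3.05 -0.01] turn -0.05 cur ang -101.55 pos [498.4  57.5 165. ] t 5.85 F [-0.4  0.8 -0.4] M [ 0.05 -0.01 -0.03] open 28.2 q [ 0.11  0.35  2.01 -0.    0.78  1.89]
(np.float64(318.2505392954946), np.float64(265.69853075944957))
```

View pics/f_z.png

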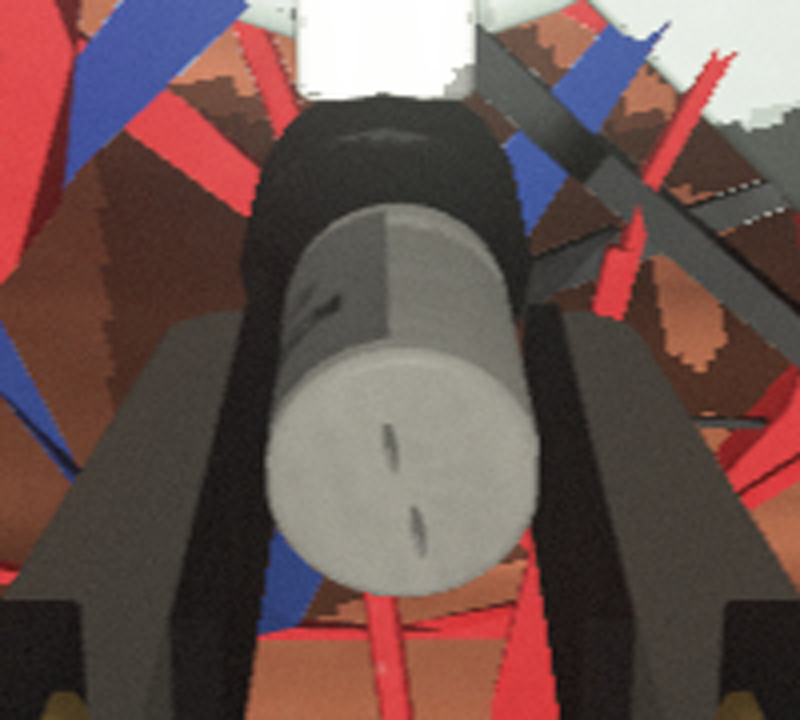

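```bash
cat >> h.py <<'E'
def circ(g,im,c,r,z,col,sc,off):
    t=np.linspace(0,2*np.pi,80)
    pts=[w2p(im,[c[0]+r*np.cos(a),c[1]+r*np.sin(a),z]) for a in t]
    pts=((np.array(pts)-off+0.5)*sc).astype(int)
    cv2.polylines(g,[pts.reshape(-1,1,2)],True,col,1)
E
python3 - <<'E'
from h import *
im=get_image('wrist');s=observe()
g=cv2.convertScaleAbs(im['frame'],alpha=2.2)
off=np.array([220,200]);z=cv2.resize(g[200:380,220:420],None,fx=4,fy=4,interpolation=cv2.INTER_CUBIC)
circ(z,im,[498.9,57.9],20.5,40,(0,255,0),4,off)
circ(z,im,[498.9,57.9],17,40,(0,255,0),4,off)
p=s['eef_pos']
circ(z,im,p[:2],14.5,p[2]-114,(255,0,255),4,off)
circ(z,im,p[:2],14.5,p[2]-114+48,(255,0,255),4,off)
cv2.imwrite('pics/f_o.png',z)
E
```

```text
(no output)
```

View pics/f_o.png

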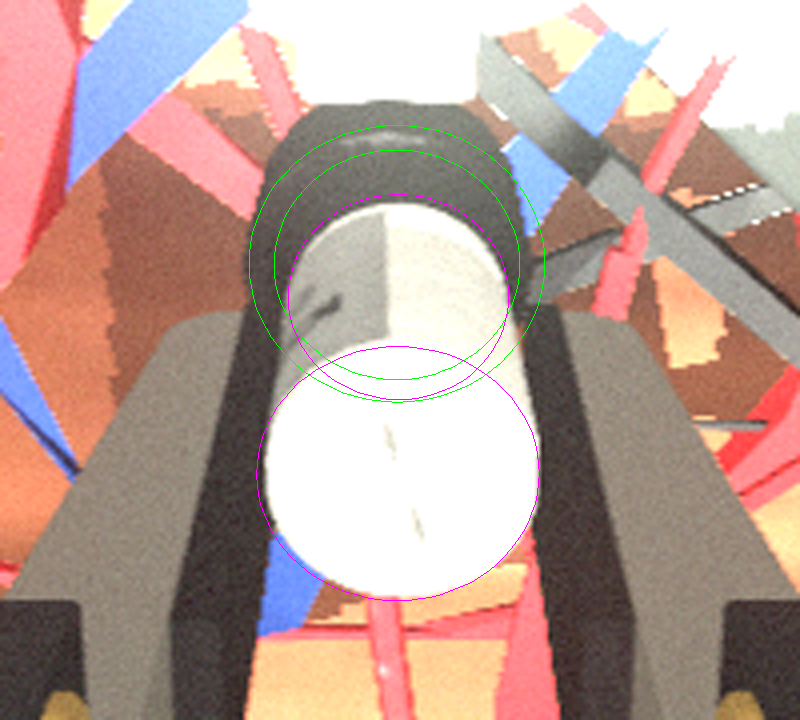

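```bash
python3 -m pendant '[-0.1,0.4,0.1,0,0.2, -0.18,0.7,0.15,0,0.2, -0.18,0.7,0.15,0,0.2, -0.18,0.7,0.15,0,0.2]'
python3 - <<'E'
from h import *
im=get_image('wrist');s=observe()
shift([500.3,59,134.5],-101.5)
g=cv2.convertScaleAbs(im['frame'],alpha=3)
off=np.array([220,200]);z=cv2.resize(g[200:380,220:420],None,fx=4,fy=4,interpolation=cv2.INTER_CUBIC)
z0=z.copy()
circ(z,im,[500.5,59.1],20.5,40,(0,255,0),4,off)
circ(z,im,[500.5,59.1],17,40,(0,255,0),4,off)
p=s['eef_pos']
circ(z,im,p[:2],14.5,p[2]-114,(255,0,255),4,off)
cv2.imwrite('pics/g_o.png',z)
cv2.imwrite('pics/g_z.png',z0)
E
```

```text
time_s: 6.4
eef_pos: [500.7, 59.1, 158.8]
eef_rot: [-1.106, 1.354, -1.358]
ft_force: [0.2, -0.6, -1.9]
opening: 27.8
shift cm [ 0.02  2.43 -0.05] turn -0.04 cur ang -101.54 pos [500.8  59.1 158.8] t 6.45 F [-0.1 -1.3 -0.2] M [-0.01 -0.02 -0.04] open 28.2 q [ 0.12  0.36  2.01 -0.    0.77  1.89]
```

View pics/g_o.png

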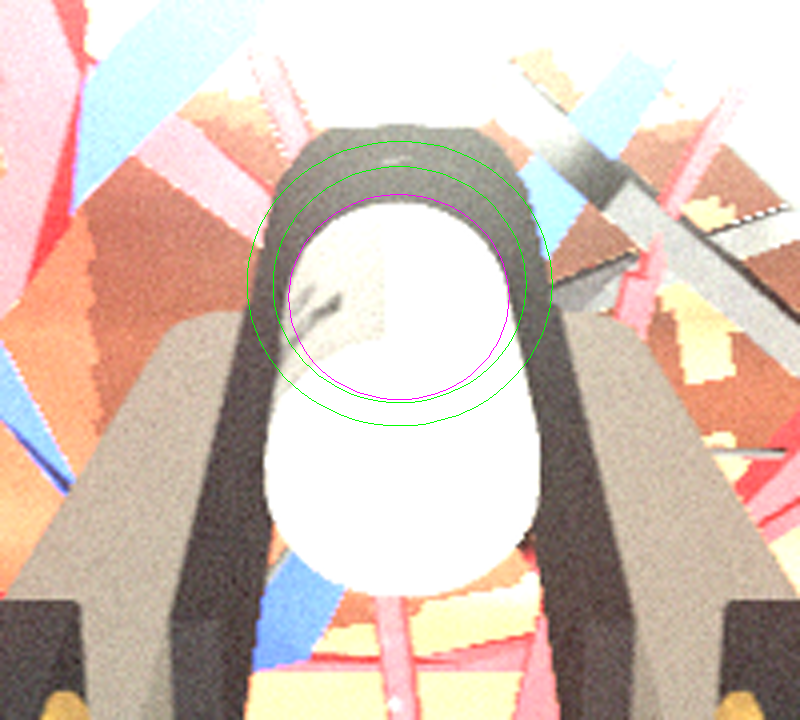

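View pics/g_z.png

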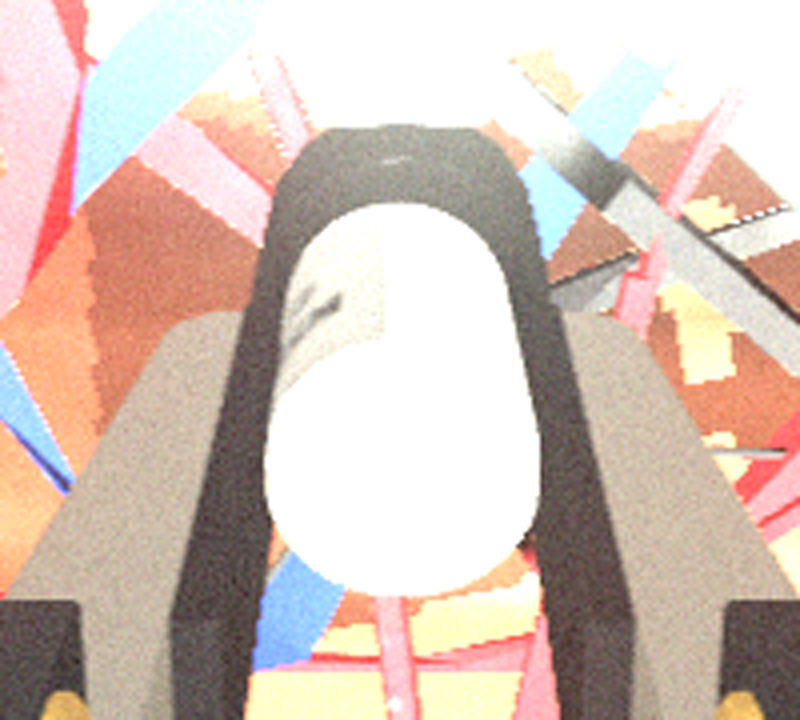

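```bash
python3 -m pendant '[0.02,0.1,-0.08,0,0.2, 0.02,0.6,-0.08,0,0.2, 0.02,1.1,-0.08,0,0.2, 0.02,1.4,-0.08,0,0.2, 0.02,1.4,-0.08,0,0.2]'
python3 - <<'E'
from h import *
shift([500,58.7,134.5],-101.5)
E
```

```text
time_s: 6.95
eef_pos: [499.6, 59.0, 144.1]
eef_rot: [-1.107, 1.354, -1.357]
ft_force: [-0.0, -0.7, -1.5]
opening: 27.8
shift cm [0.02 0.96 0.04] turn -0.04 cur ang -101.54 pos [499.6  59.  144.1] t 6.95 F [-0.  -0.7 -1.5] M [ 0.07 -0.05 -0.03] open 27.8 q [ 0.12  0.39  2.02 -0.    0.74  1.89]
```

```bash
python3 -m pendant '[0,0.5,0,0,0.2, 0,0.9,0,0,0.2, 0,1.0,0,0,0.2, 0,1.0,0,0,0.2]'
python3 - <<'E'
from h import *
shift([500,58.7,134.5],-101.5)
im=snap('wrist','h_wrist.png')
E
```

```text
time_s: 7.35
eef_pos: [499.5, 59.0, 133.9]
eef_rot: [-1.107, 1.355, -1.357]
ft_force: [0.1, 0.2, 0.2]
opening: 28.1
shift cm [ 0.02 -0.06  0.06] turn -0.04 cur ang -101.54 pos [499.5  59.  133.9] t 7.35 F [0.1 0.2 0.2] M [ 0.07  0.02 -0.01] open 28.1 q [ 0.12  0.4   2.02 -0.    0.71  1.89]
```

View pics/h_wrist.png

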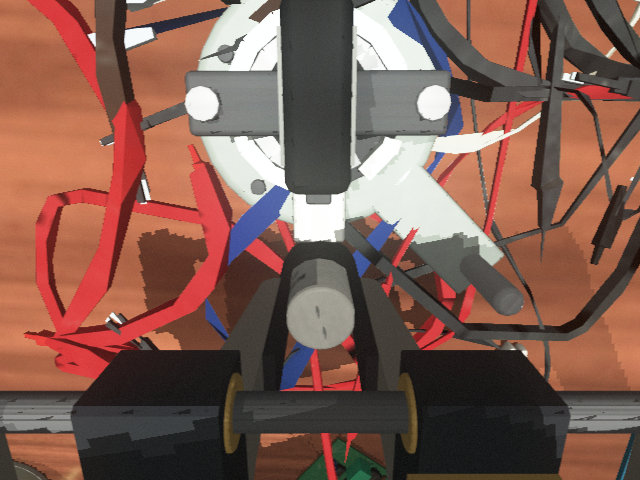

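```bash
python3 -m pendant '[0,0.05,0,0,0.2, 0,0.1,0,0,0.2, 0,0.1,0,0,0.35, 0,0.1,0,0,0.5, 0,0.1,0,0,0.5, 0,0.1,0,0,0.5, 0,-1,0,0,0.5, 0,-3,0,0,0.5, 0,-6,0,0,0.5, 0,-6.6,0,0,0.5]'
python3 - <<'E'
from h import *
im=snap('wrist','i_wrist.png');snap('top','i_top.png')
shift([582,41,190],-101.5)
E
```

```text
time_s: 8.4
eef_pos: [501.1, 59.3, 203.4]
eef_rot: [-1.103, 1.352, -1.359]
ft_force: [0.1, -0.3, 1.2]
opening: 46.0
shift cm [0.14 1.18 8.37] turn -0.04 cur ang -101.54 pos [500.2  59.2 201.5] t 8.5 F [-0.8 -0.3  0. ] M [ 0.01 -0.    0.01] open 45.9 q [ 0.12  0.29  1.98 -0.    0.86  1.89]
```

View pics/i_wrist.png

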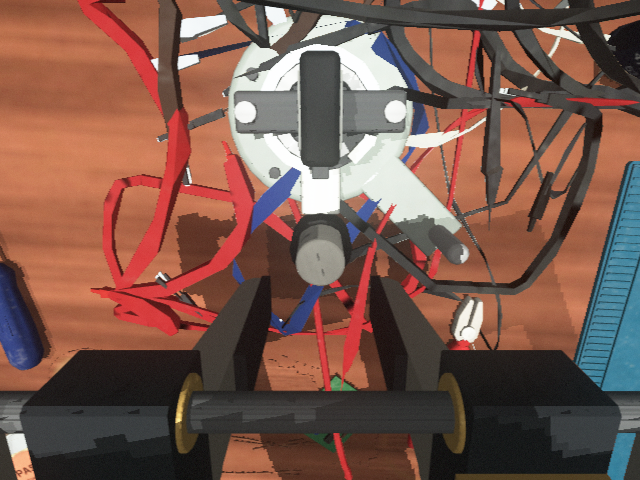

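```bash
python3 -m pendant '[0,-1,2,0,0.5, 0.1,-2.3,5,0,0.5, 0.14,-2.4,8,0,0.5, 0.14,-2.4,8.37,0,0.5, 0.14,-2.4,8.37,0,0.5, 0.14,-2.4,8.37,0,0.5]'
python3 - <<'E'
from h import *
im=snap('wrist','j_wrist.png')
shift([582,41,181],-101.5)
print([w2p(im,p) for p in ([582,41,123],[582,41,86])])
g=im['frame'];cv2.imwrite('pics/j_z.png',cv2.resize(g[190:430,210:430],None,fx=3,fy=3,interpolation=cv2.INTER_CUBIC))
E
```

```text
time_s: 9.1
eef_pos: [580.4, 41.1, 224.6]
eef_rot: [-1.107, 1.355, -1.357]
ft_force: [0.5, 0.4, -0.2]
opening: 45.9
shift cm [-0.01  4.38  0.15] turn -0.03 cur ang -101.53 pos [580.4  41.2 224.8] t 9.15 F [-0.3  0.4 -0.8] M [ 0.05 -0.02  0.05] open 46.1 q [ 0.07  0.37  1.8  -0.    0.97  1.84]
[(np.float64(318.8030873145021), np.float64(280.6123385252301)), (np.float64(318.94279508199946), np.float64(255.49737680834576))]
```

View pics/j_z.png

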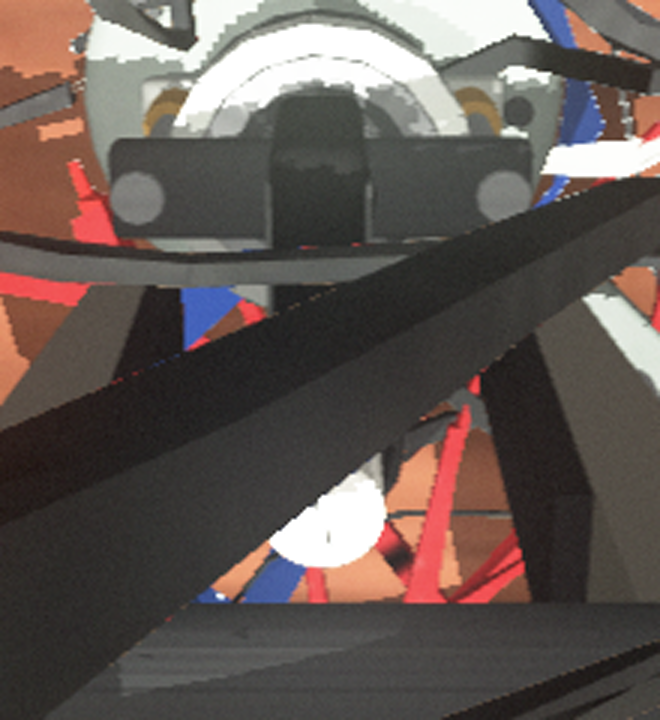

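Run:
```python
from h import *
im=get_image('wrist')
a=p2w(im,255.7,255.7,86);b=p2w(im,378,255.3,86);print(a,b,(a+b)/2,np.linalg.norm(a-b),np.degrees(np.arctan2(*(a-b)[1::-1]))-180)
shift(list(((a+b)/2)[:2])+[181],-101.5)
g=im['frame'];z=cv2.convertScaleAbs(cv2.resize(g[210:310,270:370],None,fx=7,fy=7,interpolation=cv2.INTER_CUBIC),alpha=4)
cv2.imwrite('pics/j_z2.png',z)
```

```text
[589.26934441  77.36344075  86.        ] [575.18241305   7.23454801  86.        ] [582.22587873  42.29899438  86.        ] 71.52973670048918 -101.35796504072606
shift cm [-0.14  4.41  0.13] turn -0.03 cur ang -101.53 pos [580.6  41.3 225.1] t 9.2 F [-0.1  0.8 -1.6] M [ 0.02 -0.    0.02] open 45.9 q [ 0.07  0.37  1.8  -0.    0.97  1.84]
```

View pics/j_z2.png

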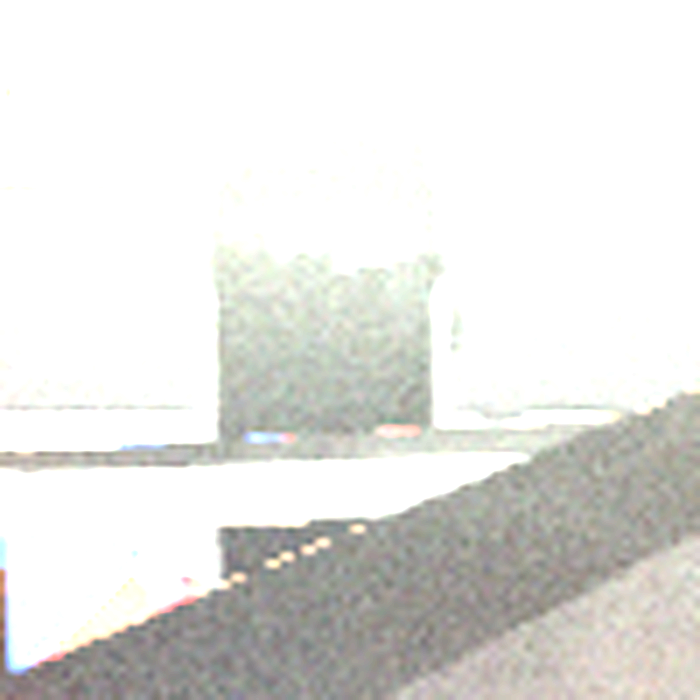

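```bash
python3 -m pendant '[-0.1,1.5,0.15,0,0.5, -0.1,3.2,0.15,0,0.5, -0.1,4.35,0.15,0,0.5, -0.1,4.35,0.15,0,0.5, -0.1,4.35,0.15,0,0.3, -0.1,4.35,0.15,0,0.1, -0.1,4.35,0.15,0,0.1, -0.1,4.35,0.15,0,0.1, -0.1,4.35,0.15,0,0.1]' 5
python3 - <<'E'
from h import *
im=snap('wrist','k_wrist.png');snap('scene','k_scene.png');snap('top','k_top.png')
shift([582.2,42,181],-101.5)
E
```

```text
time_s: 10.1
eef_pos: [582.8, 42.5, 182.2]
eef_rot: [-1.104, 1.354, -1.357]
ft_force: [0.2, 4.4, 2.3]
opening: 15.9
shift cm [ 0.06  0.12 -0.05] turn -0.04 cur ang -101.54 pos [582.8  42.5 182.2] t 10.25 F [0.4 5.8 2.6] M [ 0.96 -0.09  0.03] open 16.2 q [ 0.07  0.43  1.82 -0.    0.89  1.84]
```

View pics/k_wrist.png

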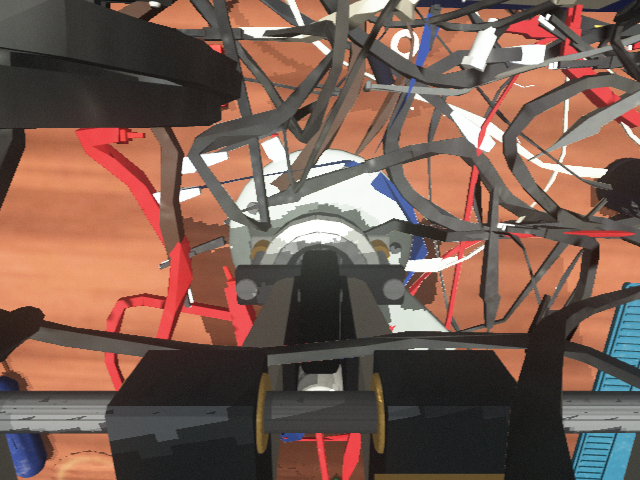

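View pics/k_scene.png

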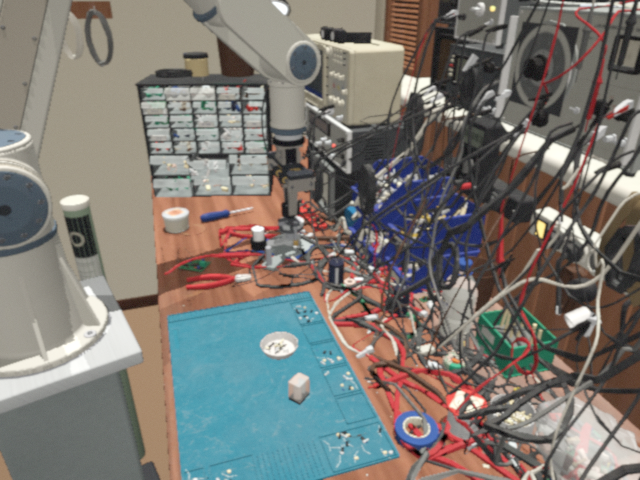

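```bash
python3 -m pendant '[-0.06,0,0,0,0.1, -0.06,0,0,0,0.1]' 5
python3 - <<'E'
from h import *
shift([582.2,42,181],-101.5)
E
```

```text
time_s: 10.45
eef_pos: [582.8, 42.8, 182.2]
eef_rot: [-1.105, 1.353, -1.358]
ft_force: [-0.0, -0.4, 0.5]
opening: 16.1
shift cm [ 0.09  0.12 -0.05] turn -0.02 cur ang -101.52 pos [582.8  42.8 182.2] t 10.45 F [-0.  -0.4  0.5] M [-0.18  0.09  0.02] open 16.1 q [ 0.07  0.43  1.82 -0.    0.89  1.84]
```

```bash
python3 -m pendant '[0,0,-0.05,0,0.1, 0,0,-0.05,0,0.1, 0,-0.3,-0.05,0,0.1, 0,-0.6,-0.05,0,0.1, 0,-0.9,-0.05,0,0.1, 0,-1.05,-0.05,0,0.1, 0,-1.05,-0.05,0,0.1]' 30
python3 - <<'E'
from h import *
shift([582.2,42,191],-101.5)
E
```

```text
time_s: 11.15
eef_pos: [582.6, 42.8, 192.4]
eef_rot: [-1.105, 1.353, -1.358]
ft_force: [4.1, -0.1, -8.8]
opening: 15.5
shift cm [ 0.08  0.14 -0.02] turn -0.02 cur ang -101.52 pos [582.6  42.8 192.4] t 11.15 F [ 4.1 -0.1 -8.8] M [-0.12 -0.92  0.01] open 15.5 q [ 0.07  0.42  1.82 -0.    0.9   1.84]
```

```bash
python3 -m pendant '[0,0,0.04,0,0.1, 0,0,0.04,-2,0.1, 0,0,0.04,-5,0.1, 0,0,0.04,-8,0.1, 0,0,0.04,-10,0.1, 0,0,0.04,-10,0.1]' 30
python3 - <<'E'
from h import *
shift([582.8,42.8,191])
E
```

```text
time_s: 11.75
eef_pos: [582.7, 42.8, 192.0]
eef_rot: [-1.195, 1.226, -1.23]
ft_force: [4.4, 1.1, -10.0]
opening: 15.5
shift cm [0.   0.1  0.01] turn 0 cur ang -91.5 pos [582.7  42.8 192. ] t 11.75 F [  4.4   1.1 -10. ] M [ 0.31 -0.65  0.07] open 15.5 q [ 0.07  0.42  1.82 -0.    0.9   1.67]
```

```bash
python3 -m pendant '[0,0,0.03,-2,0.1, 0,0,0.05,-6,0.1, 0,0,0.05,-10,0.1, 0,0,0.05,-14,0.1, 0,0,0.05,-18,0.1, 0,0,0.05,-22,0.1, 0,0,0.05,-26,0.1, 0,0,0.05,-30,0.1, 0,0,0.05,-34,0.1, 0,0,0.05,-36,0.1]' 30
python3 - <<'E'
from h import *
snap('wrist','l_wrist.png');snap('top','l_top.png');snap('scene','l_scene.png')
shift([582.8,42.8,191])
E
```

```text
time_s: 12.75
eef_pos: [582.7, 43.1, 191.5]
eef_rot: [-1.435, 0.753, -0.756]
ft_force: [2.6, 2.5, -9.4]
opening: 16.0
shift cm [ 0.03  0.05 -0.01] turn 0 cur ang -55.6 pos [582.8  43.1 191.5] t 12.9 F [ 2.   4.2 -9. ] M [ 0.81 -0.43  0.07] open 15.9 q [ 0.07  0.42  1.82 -0.    0.91  1.04]
```

View pics/l_wrist.png

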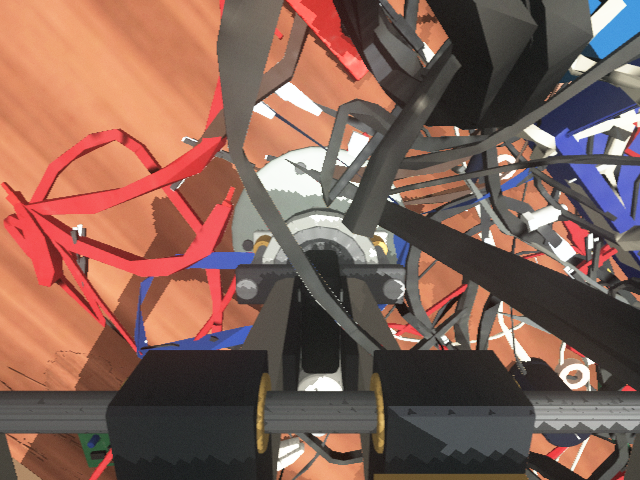

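View pics/l_scene.png

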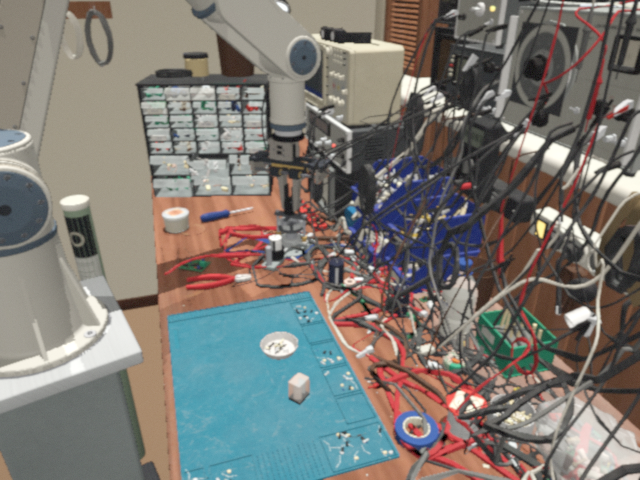

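```bash
python3 -m pendant '[0,0,0,-1,0.1, 0,0.1,0,-1.6,0.1, 0,0.25,0,-1.6,0.1, 0,0.25,0,-1.6,0.1, 0,0.25,0,-1.6,0.25, 0,0.25,0,-1.6,0.25, 0,0.25,0,-1.6,0.25, 0,0.6,0,-1.6,0.25, 0,0.6,0,-1.6,0.25]' 30
python3 - <<'E'
from h import *
im=snap('wrist','m_wrist.png')
shift([582.8,42.8,186],-54)
s=observe();M=R.from_rotvec(s['eef_rot']).as_matrix()
print(c2w(im,[0,0,0]),[w2p(im,[582.6,42.8,z]) for z in (123,129,86,92)])
E
```

```text
time_s: 13.8
eef_pos: [582.5, 43.1, 185.3]
eef_rot: [-1.442, 0.734, -0.736]
ft_force: [1.0, -0.1, 0.1]
opening: 22.9
shift cm [ 0.03 -0.07  0.  ] turn -0.0 cur ang -54.0 pos [582.6  43.1 185.3] t 13.85 F [0.2 0.5 0.1] M [-0.05 -0.03  0.03] open 23.1 q [ 0.07  0.43  1.82 -0.    0.89  1.01]
[647.11533149  90.44703517 266.89484651] [(np.float64(320.9829694230874), np.float64(323.0629236302244)), (np.float64(321.04639841321546), np.float64(330.7807139918699)), (np.float64(320.67400382085754), np.float64(285.4692028070052)), (np.float64(320.7162882336396), np.float64(290.6142040557776))]
```

View pics/m_wrist.png

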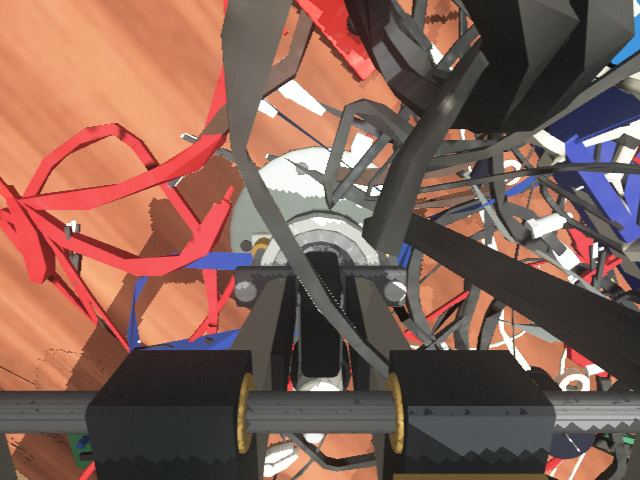

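```bash
cat >> h.py <<'E'
def zoomw(fn,x0=230,y0=230,x1=420,y1=330,f=4,al=1.6):
    im=get_image('wrist'); cv2.imwrite('pics/'+fn,cv2.convertScaleAbs(cv2.resize(im['frame'][y0:y1,x0:x1],None,fx=f,fy=f,interpolation=cv2.INTER_CUBIC),alpha=al)); return im
E
python3 - <<'E'
from h import *
zoomw('m_z.png')
E
```

```text
(no output)
```

View pics/m_z.png

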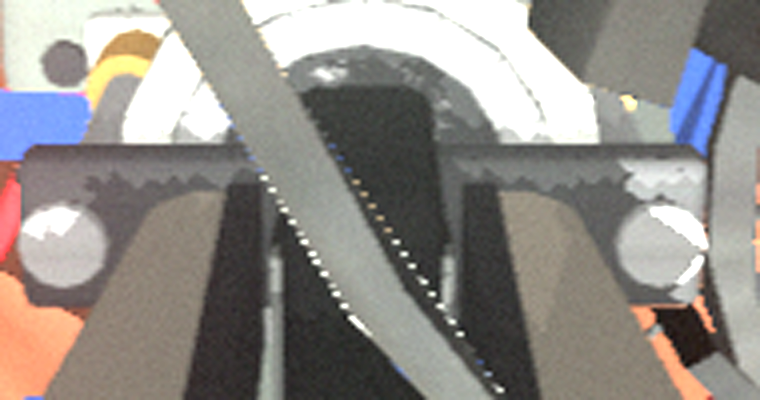

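```bash
cat >> h.py <<'E'
def st():
    s=observe(); M=R.from_rotvec(s['eef_rot']).as_matrix()
    print('ang',round(np.degrees(np.arctan2(M[1,0],M[0,0])),2),'pos',np.round(s['eef_pos'],1),'t',round(s['time_s'],2),'F',np.round(s['ft_force'],1),'M',np.round(s['ft_torque'],3),'open',round(s['opening'],2))
E
python3 -m pendant '[0,0,0,0,0.15, 0,0,0,0,0.1, 0,0,0,0,0.1, 0,0,0,0,0.1]' 4; python3 -c "
from h import *
st()"
python3 -m pendant '[0,0,0,-0.5,0.1, 0,0,0,-1,0.1, 0,0,0,-1.5,0.1, 0,0,0,-2,0.1]' 4; python3 -c "
from h import *
st();zoomw('n1.png')"
```

```text
time_s: 14.3
eef_pos: [582.6, 43.1, 185.4]
eef_rot: [-1.442, 0.734, -0.736]
ft_force: [-0.4, -0.0, 0.1]
opening: 16.4
ang -54.0 pos [582.6  43.1 185.4] t 14.3 F [-0.4 -0.   0.1] M [0.061 0.037 0.002] open 16.38
time_s: 14.7
eef_pos: [582.7, 43.2, 185.4]
eef_rot: [-1.452, 0.707, -0.709]
ft_force: [-0.3, 1.1, -1.9]
opening: 16.4
ang -51.96 pos [582.7  43.2 185.4] t 14.7 F [-0.3  1.1 -1.9] M [ 0.14  -0.003 -0.108] open 16.45
```

View pics/n1.png

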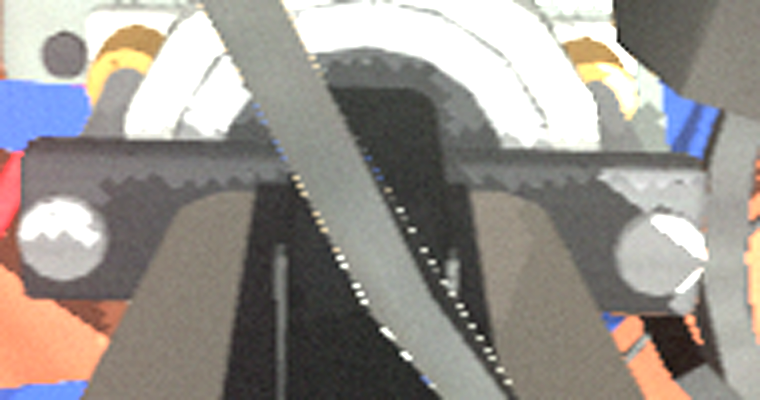

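```bash
python3 -m pendant '[0,0,0,-0.5,0.1, 0,0,0,-1,0.1, 0,0,0,-1.5,0.1, 0,0,0,-2,0.1]' 5; python3 -c "
from h import *
st();zoomw('n2.png')"
```

```text
time_s: 15.15
eef_pos: [582.7, 43.2, 185.4]
eef_rot: [-1.461, 0.679, -0.681]
ft_force: [0.2, 0.8, -0.1]
opening: 16.8
ang -49.89 pos [582.7  43.2 185.4] t 15.15 F [ 0.2  0.8 -0.1] M [ 0.151 -0.057 -0.191] open 16.85
```

View pics/n2.png

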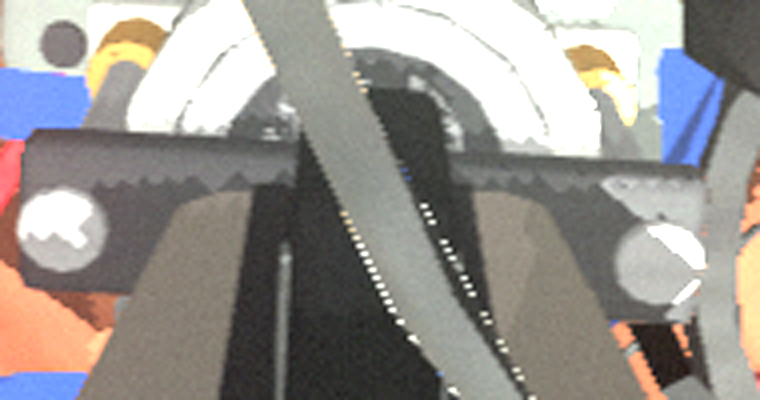

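```bash
python3 -m pendant '[0,0,0,1.5,0.22, 0,0,0,3.2,0.22, 0,0,0,3.2,0.22, 0,0,0,3.2,0.1, 0,0,0,3.2,0.1, 0,0,0,3.2,0.1]' 12; python3 -c "
from h import *
st()"
python3 -m pendant '[0,0,0,-0.7,0.1, 0,0,0,-1.4,0.1, 0,0,0,-1.4,0.1]' 12; python3 -c "
from h import *
st();zoomw('n3.png')"
```

```text
time_s: 15.8
eef_pos: [582.6, 43.2, 185.4]
eef_rot: [-1.446, 0.722, -0.724]
ft_force: [0.7, -0.7, -0.3]
opening: 15.9
ang -53.07 pos [582.6  43.2 185.4] t 15.8 F [ 0.7 -0.7 -0.3] M [-0.035 -0.002 -0.124] open 15.92
time_s: 16.1
eef_pos: [582.6, 43.2, 185.4]
eef_rot: [-1.453, 0.702, -0.704]
ft_force: [-0.1, 0.1, 0.7]
opening: 16.3
ang -51.63 pos [582.6  43.2 185.4] t 16.1 F [-0.1  0.1  0.7] M [ 0.078 -0.03  -0.21 ] open 16.26
```

View pics/n3.png

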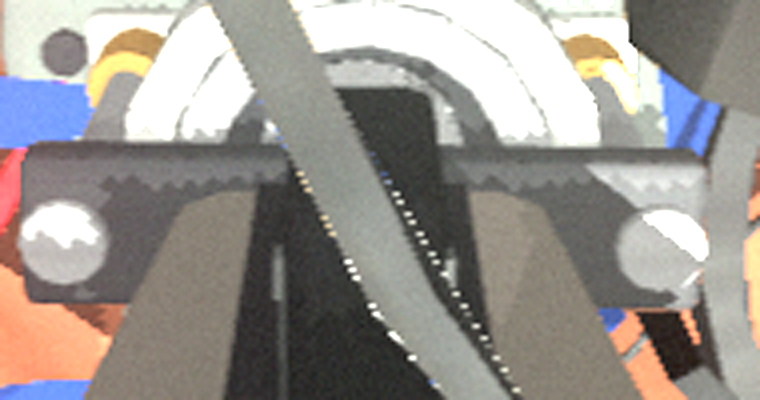

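```bash
python3 -m pendant '[0,0,0,0,0.1, 0,0,0,-0.7,0.1, 0,0,0,-1.4,0.1, 0,0,0,-1.4,0.1]' 20; python3 -c "
from h import *
st();zoomw('n4.png')"
python3 -m pendant '[0,0,0,0,0.2, 0,0,0,0,0.2]' 20; python3 -c "
from h import *
st();zoomw('n5.png')"
```

```text
time_s: 16.55
eef_pos: [582.6, 43.2, 185.4]
eef_rot: [-1.459, 0.683, -0.685]
ft_force: [-0.6, -0.3, 0.2]
opening: 15.6
ang -50.22 pos [582.6  43.2 185.4] t 16.55 F [-0.6 -0.3  0.2] M [ 0.076  0.063 -0.148] open 15.58
time_s: 16.8
eef_pos: [582.7, 43.1, 185.4]
eef_rot: [-1.46, 0.683, -0.686]
ft_force: [-0.4, 0.9, 0.1]
opening: 18.6
ang -50.23 pos [582.7  43.1 185.4] t 16.8 F [-0.4  0.9  0.1] M [-0.018  0.008 -0.025] open 18.62
```

View pics/n4.png

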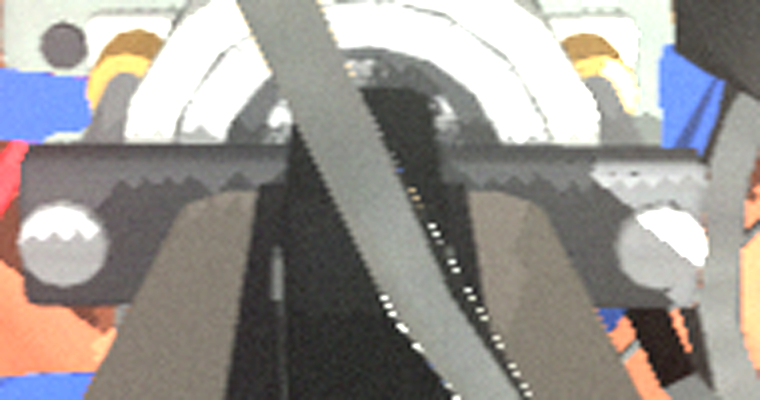

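View pics/n5.png

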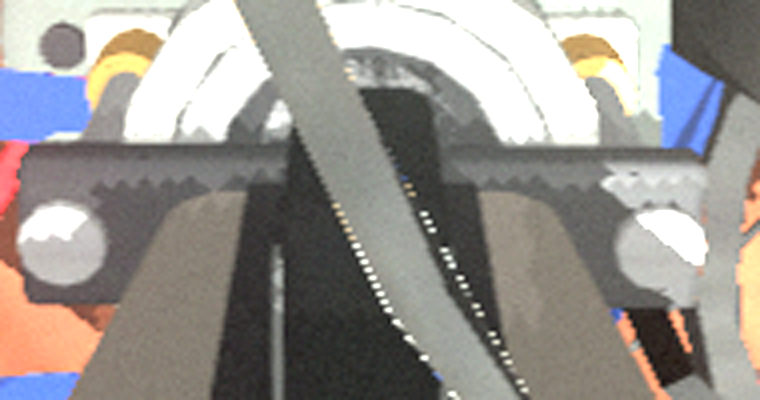

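```bash
cat >> h.py <<'E'
def chk(fn):
    st(); im=zoomw(fn); g=cv2.cvtColor(im['frame'],cv2.COLOR_BGR2GRAY)
    b=cv2.cvtColor(cv2.imread('pics/base.png'),cv2.COLOR_BGR2GRAY)
    for n,(x0,x1) in {'L':(232,262),'R':(380,408)}.items():
        r=cv2.matchTemplate(g[255:325,x0-8:x1+8],b[278:306,x0:x1],cv2.TM_CCOEFF_NORMED)
        _,v,_,loc=cv2.minMaxLoc(r); print(n,'d',loc[0]-8,loc[1]-23,round(v,2))
E
python3 -c "
from h import *
snap('wrist','base.png');chk('n6.png')"
python3 -m pendant '[0,0,0,0,0.1, 0,0,0,0,0.1, 0,0,0,-0.8,0.1, 0,0,0,-1.6,0.1, 0,0,0,-1.6,0.1, 0,0,0,-1.6,0.2, 0,0,0,-1.6,0.2]' 20; python3 -c "
from h import *
chk('n7.png')"
```

```text
ang -50.24 pos [582.7  43.2 185.4] t 16.9 F [-0.6  0.2  0.7] M [-0.012 -0.053  0.043] open 18.65
L d 0 0 1.0
R d 0 0 1.0
time_s: 17.65
eef_pos: [582.7, 43.1, 185.5]
eef_rot: [-1.467, 0.661, -0.664]
ft_force: [-0.2, -0.4, -0.8]
opening: 18.3
ang -48.62 pos [582.7  43.1 185.5] t 17.65 F [-0.2 -0.4 -0.8] M [-0.036 -0.03  -0.004] open 18.27
L d 0 0 0.97
R d -1 0 0.93
```

```bash
python3 -m pendant '[0,0,0,0,0.1, 0,0,0,0,0.1, 0,0,0,-0.8,0.1, 0,0,0,-1.6,0.1, 0,0,0,-1.6,0.1, 0,0,0,-1.6,0.2, 0,0,0,-1.6,0.2]' 20; python3 -c "
from h import *
chk('o1.png')"
```

```text
time_s: 18.4
eef_pos: [582.9, 42.9, 185.5]
eef_rot: [-1.474, 0.639, -0.643]
ft_force: [-0.8, 0.0, -0.1]
opening: 18.5
ang -47.01 pos [582.9  42.9 185.5] t 18.4 F [-0.8  0.  -0.1] M [-0.022 -0.021  0.054] open 18.48
L d -1 0 0.95
R d -1 0 0.86
```

View pics/o1.png

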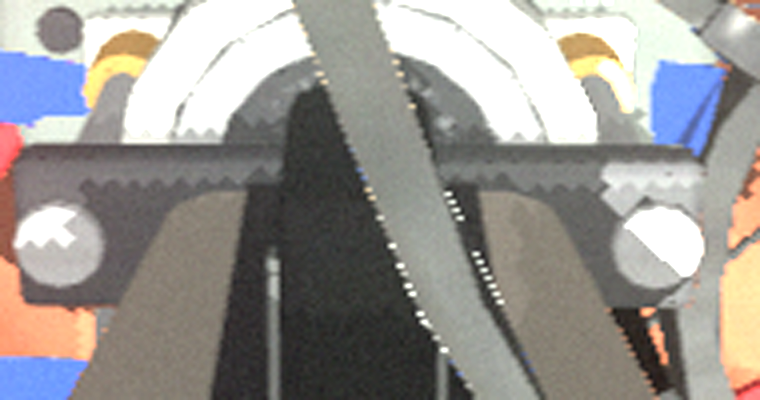

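```bash
python3 -m pendant '[0,0,0,0,0.1, 0,0,0,0,0.1, 0,0,0,-0.8,0.1, 0,0,0,-1.6,0.1, 0,0,0,-1.6,0.1, 0,0,0,-1.6,0.2, 0,0,0,-1.6,0.2]' 20; python3 -c "
from h import *
chk('o2.png')"
```

```text
time_s: 19.15
eef_pos: [583.3, 42.6, 185.6]
eef_rot: [-1.481, 0.617, -0.622]
ft_force: [-1.1, 0.3, -0.4]
opening: 18.4
ang -45.39 pos [583.3  42.6 185.6] t 19.15 F [-1.1  0.3 -0.4] M [ 0.     0.003 -0.012] open 18.4
L d -2 0 0.95
R d -3 0 0.82
```

```bash
python3 -m pendant '[-0.07,0,0,0,0.2, -0.07,0,0,0,0.1, -0.07,0,0,0,0.1, -0.07,0,0,-0.8,0.1, -0.07,0,0,-1.6,0.1, -0.07,0,0,-1.6,0.1, -0.07,0,0,-1.6,0.2, -0.07,0,0,-1.6,0.2]' 20; python3 -c "
from h import *
chk('o3.png')"
```

```text
time_s: 20.0
eef_pos: [583.0, 42.8, 185.6]
eef_rot: [-1.487, 0.594, -0.601]
ft_force: [-0.3, 0.2, 0.5]
opening: 18.6
ang -43.78 pos [583.   42.8 185.6] t 20.0 F [-0.3  0.2  0.5] M [-0.017 -0.024  0.001] open 18.58
L d -2 0 0.92
R d -2 0 0.79
```

```bash
python3 -m pendant '[-0.04,0,0,0,0.1, -0.04,0,0,0,0.1, -0.04,0,0,-0.8,0.1, -0.04,0,0,-1.6,0.1, -0.04,0,0,-1.6,0.1, -0.04,0,0,-1.6,0.2, -0.04,0,0,-1.6,0.2]' 20; python3 -c "
from h import *
chk('o4.png')"
```

```text
time_s: 20.75
eef_pos: [583.1, 42.8, 185.7]
eef_rot: [-1.494, 0.572, -0.58]
ft_force: [0.2, 0.1, -0.1]
opening: 18.4
ang -42.16 pos [583.1  42.8 185.7] t 20.75 F [ 0.2  0.1 -0.1] M [-0.025 -0.015 -0.03 ] open 18.35
L d -2 0 0.91
R d -3 0 0.77
```

View pics/o4.png

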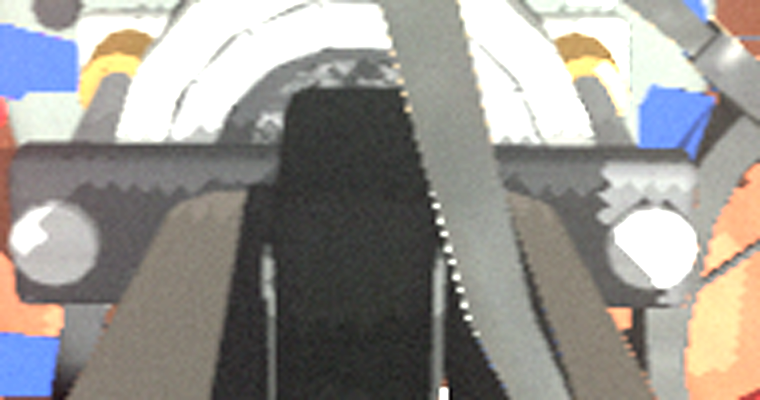

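```bash
python3 -m pendant '[-0.05,0,0,0,0.1, -0.05,0,0,0,0.1, -0.05,0,0,-0.8,0.1, -0.05,0,0,-1.6,0.1, -0.05,0,0,-1.6,0.1, -0.05,0,0,-1.6,0.2, -0.05,0,0,-1.6,0.2]' 20; python3 -c "
from h import *
chk('o5.png')"
```

```text
time_s: 21.5
eef_pos: [583.2, 42.8, 185.7]
eef_rot: [-1.5, 0.549, -0.558]
ft_force: [0.2, 0.4, 0.1]
opening: 18.8
ang -40.54 pos [583.2  42.8 185.7] t 21.5 F [0.2 0.4 0.1] M [0.026 0.012 0.069] open 18.8
L d -2 0 0.92
R d -3 0 0.75
```

```bash
python3 -m pendant '[-0.06,0,0,0,0.1, -0.06,0,0,0,0.1, -0.06,0,0,-0.8,0.1, -0.06,0,0,-1.6,0.1, -0.06,0,0,-1.6,0.1, -0.06,0,0,-1.6,0.2, -0.06,0,0,-1.6,0.2]' 20; python3 -c "
from h import *
chk('o6.png')"
```

```text
time_s: 22.25
eef_pos: [583.1, 42.8, 185.9]
eef_rot: [-1.506, 0.526, -0.538]
ft_force: [0.6, 1.3, -0.4]
opening: 18.2
ang -38.93 pos [583.1  42.8 185.9] t 22.25 F [ 0.6  1.3 -0.4] M [ 0.015  0.052 -0.057] open 18.19
L d -2 0 0.9
R d -4 0 0.73
```

```bash
python3 -m pendant '[-0.05,0,0,0,0.1, -0.05,0,0,0,0.1, -0.05,0,0,-0.8,0.1, -0.05,0,0,-1.6,0.1, -0.05,0,0,-1.6,0.1, -0.05,0,0,-1.6,0.2, -0.05,0,0,-1.6,0.2]' 20; python3 -c "
from h import *
chk('o7.png')"
```

```text
time_s: 23.0
eef_pos: [583.0, 42.9, 185.9]
eef_rot: [-1.511, 0.503, -0.516]
ft_force: [-0.3, 1.7, -1.0]
opening: 18.6
ang -37.3 pos [583.   42.9 185.9] t 23.0 F [-0.3  1.7 -1. ] M [0.078 0.101 0.036] open 18.63
L d -2 0 0.87
R d -4 0 0.73
```

View pics/o7.png

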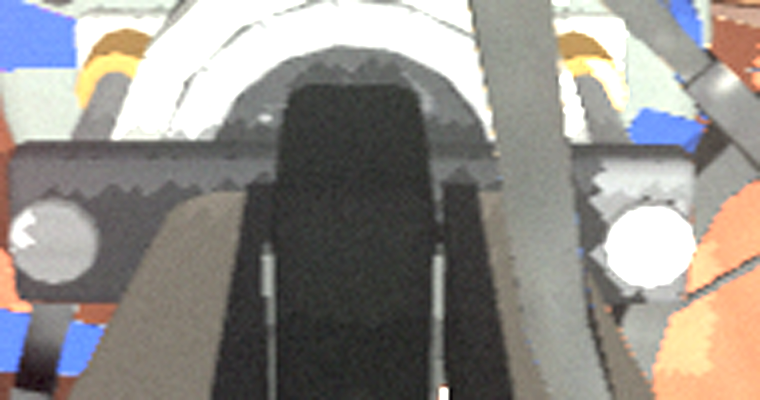

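```bash
python3 -m pendant '[-0.05,0,0,0,0.1, -0.05,0,0,0,0.1, -0.05,0,0,-0.8,0.1, -0.05,0,0,-1.6,0.1, -0.05,0,0,-1.6,0.1, -0.05,0,0,-1.6,0.2, -0.05,0,0,-1.6,0.2]' 20; python3 -c "
from h import *
chk('o8.png')"
```

```text
time_s: 23.75
eef_pos: [583.0, 43.0, 186.1]
eef_rot: [-1.517, 0.481, -0.495]
ft_force: [-0.6, 0.5, -1.1]
opening: 18.5
ang -35.68 pos [583.   43.  186.1] t 23.75 F [-0.6  0.5 -1.1] M [0.088 0.076 0.013] open 18.45
L d -2 0 0.85
R d -4 -1 0.7
```

```bash
python3 -m pendant '[-0.05,0.05,0,0,0.1, -0.05,0.05,0,0,0.1, -0.05,0.05,0,-0.8,0.1, -0.05,0.05,0,-1.6,0.1, -0.05,0.05,0,-1.6,0.1, -0.05,0.05,0,-1.6,0.2, -0.05,0.05,0,-1.6,0.2]' 20; python3 -c "
from h import *
chk('o9.png')"
```

```text
time_s: 24.5
eef_pos: [582.9, 43.2, 185.7]
eef_rot: [-1.522, 0.458, -0.474]
ft_force: [-0.9, 1.5, 1.4]
opening: 18.5
ang -34.07 pos [582.9  43.2 185.7] t 24.5 F [-0.9  1.5  1.4] M [0.241 0.17  0.055] open 18.52
L d -2 -1 0.87
R d -3 1 0.71
```

```bash
python3 -m pendant '[-0.03,0,0,0,0.1, -0.03,0,0,0,0.1, -0.03,0,0,-0.8,0.1, -0.03,0,0,-1.6,0.1, -0.03,0,0,-1.6,0.1, -0.03,0,0,-1.6,0.2, -0.03,0,0,-1.6,0.2]' 20; python3 -c "
from h import *
chk('o10.png')"
```

```text
time_s: 25.25
eef_pos: [582.8, 43.3, 185.7]
eef_rot: [-1.527, 0.436, -0.452]
ft_force: [-2.4, 2.7, 1.1]
opening: 18.2
ang -32.47 pos [582.8  43.3 185.7] t 25.25 F [-2.4  2.7  1.1] M [0.379 0.243 0.036] open 18.2
L d -2 -2 0.88
R d -2 2 0.69
```

View pics/o10.png

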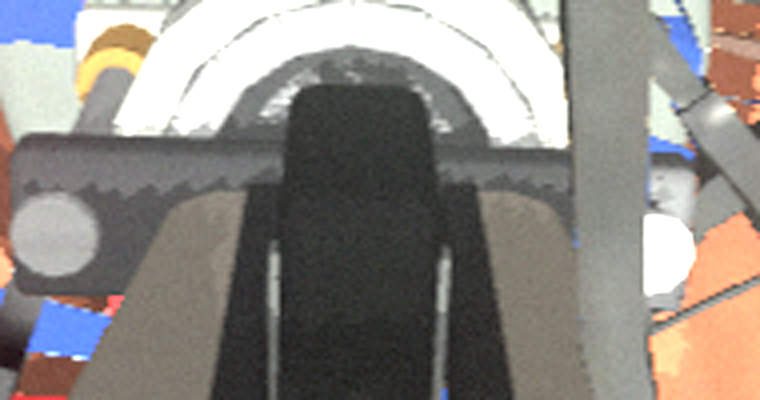

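```bash
python3 -c "
from h import *
s=observe();M=R.from_rotvec(s['eef_rot']).as_matrix();print(M.round(4));p=s['eef_pos']+M[:,1]*69;print(p)
b=cv2.imread('pics/base.png');
im=get_image('wrist');cv2.imwrite('pics/p_wrist.png',im['frame']);print(w2p(im,[582.6,43.1,123]),w2p(im,[582.6,43.1,129]))
snap('top','p_top.png');snap('scene','p_scene.png')
a=cv2.imread('pics/p_top.png')
cv2.imwrite('pics/p_t.png',cv2.resize(a[180:300,160:320],None,fx=5,fy=5,interpolation=cv2.INTER_CUBIC))
a=cv2.imread('pics/p_scene.png')
cv2.imwrite('pics/p_s.png',cv2.resize(a[160:290,220:370],None,fx=5,fy=5,interpolation=cv2.INTER_CUBIC))
"
```

```text
[[ 0.8436  0.009   0.5369]
 [-0.5369 -0.0046  0.8436]
 [ 0.01   -0.9999  0.001 ]]
[583.42523102  42.92780278 116.72800657]
(np.float64(319.42531047425297), np.float64(323.0076230295088)) (np.float64(319.5740286395248), np.float64(330.7025635497743))
```

View pics/p_s.png

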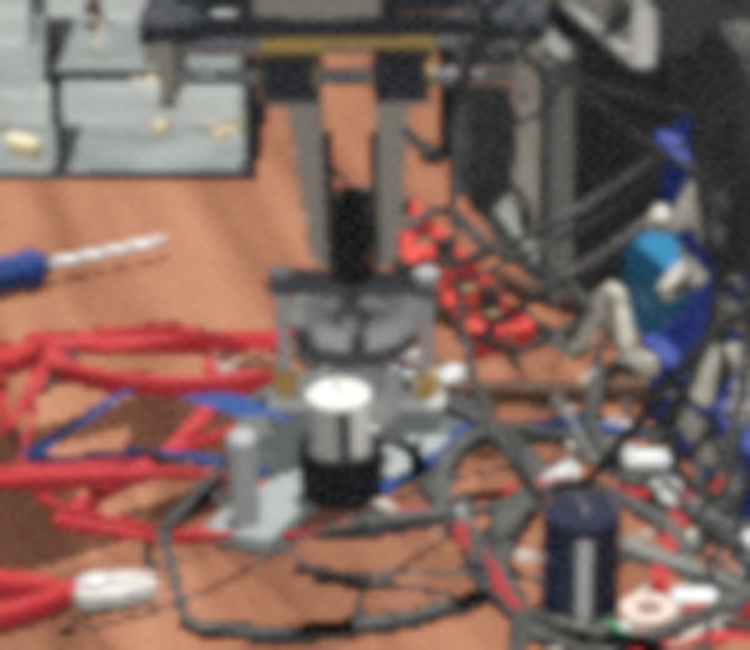

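View pics/p_wrist.png

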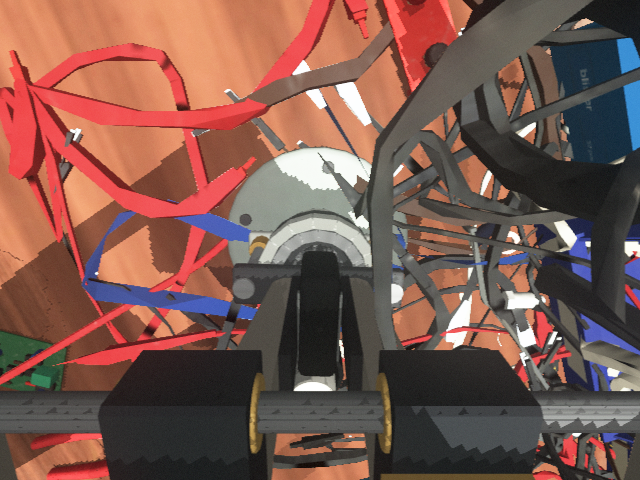

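```bash
python3 -m pendant '[0,0,0,0,0.25, 0,0,0,0,0.3, 0,0,0,0,0.3]' 8; python3 -c "
from h import *
chk('p1.png')"
```

```text
time_s: 25.75
eef_pos: [583.0, 43.1, 185.7]
eef_rot: [-1.527, 0.436, -0.452]
ft_force: [0.1, 0.2, -0.7]
opening: 27.6
ang -32.47 pos [583.   43.1 185.7] t 25.75 F [ 0.1  0.2 -0.7] M [-0.014 -0.007  0.008] open 27.55
L d -2 -2 0.84
R d -3 2 0.7
```

View pics/p1.png

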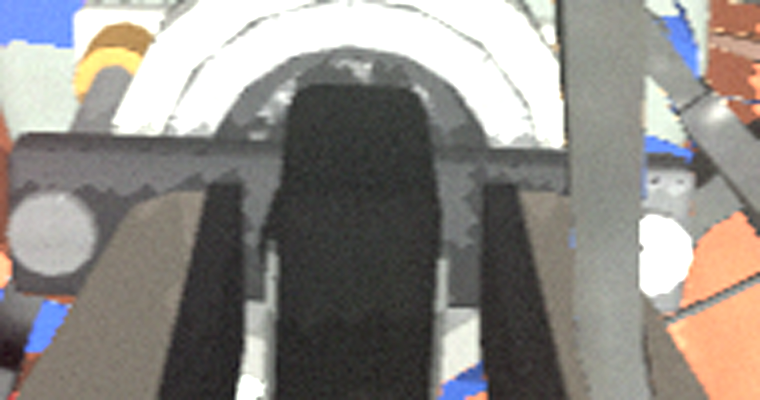

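View pics/p_t.png

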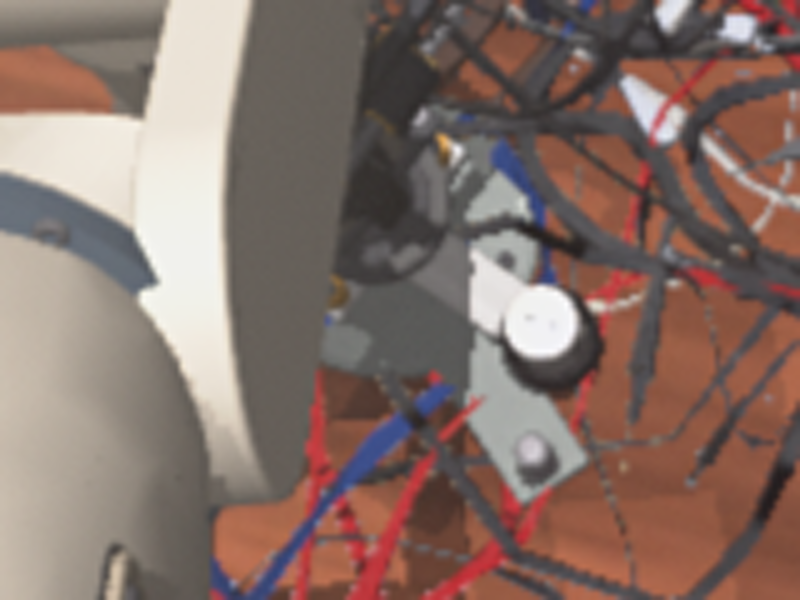

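```bash
python3 -m pendant '[-0.04,0,0,0.8,0.3, -0.04,0,0,1.6,0.2, -0.04,0,0,1.6,0.1, -0.04,0,0,1.6,0.1, -0.04,0,0,1.6,0.1]' 12; python3 -c "
from h import *
chk('p2.png')"; python3 -m pendant '[0,0,0,-0.5,0.1, 0,0,0,-1,0.1, 0,0,0,-1,0.1]' 12; python3 -c "
from h import *
chk('p3.png')"
```

```text
time_s: 26.3
eef_pos: [582.1, 43.6, 185.6]
eef_rot: [-1.522, 0.459, -0.473]
ft_force: [-2.3, 2.9, 1.2]
opening: 16.5
ang -34.09 pos [582.1  43.6 185.6] t 26.3 F [-2.3  2.9  1.2] M [ 0.653  0.685 -0.13 ] open 16.53
L d 0 0 0.88
R d -1 0 0.74
time_s: 26.65
eef_pos: [582.1, 43.7, 185.6]
eef_rot: [-1.525, 0.445, -0.459]
ft_force: [-2.5, 2.7, 1.8]
opening: 16.1
ang -33.06 pos [582.1  43.7 185.6] t 26.65 F [-2.5  2.7  1.8] M [ 0.635  0.5   -0.175] open 16.11
L d 0 -1 0.88
R d 0 1 0.7
```

View pics/p2.png

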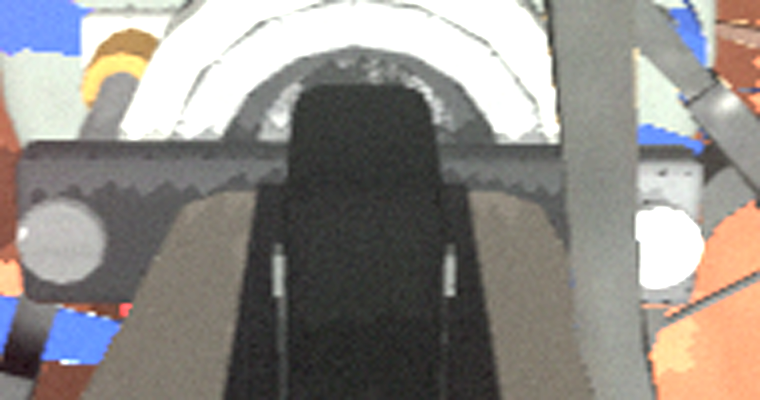

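View pics/p3.png

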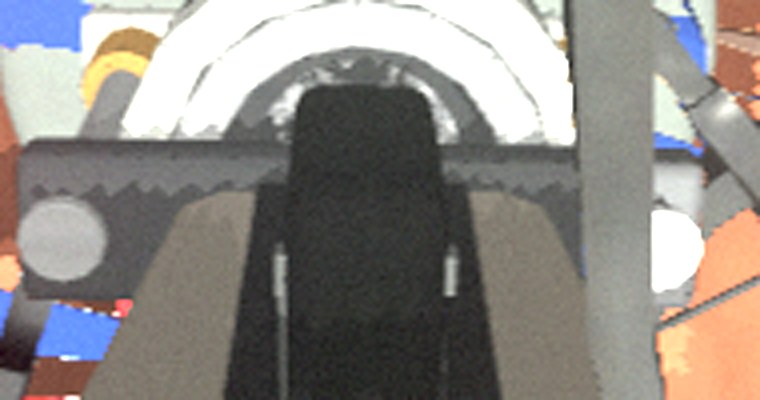

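```bash
python3 -m pendant '[-0.06,0,0,0,0.1, -0.06,0,0,0,0.1, -0.06,0,0,0,0.1]' 20; python3 -c "
from h import *
chk('p4.png')"; python3 -m pendant '[0,0,0,-0.5,0.1, 0,0,0,-0.5,0.1]' 20; python3 -c "
from h import *
chk('p5.png')"
```

```text
time_s: 27.0
eef_pos: [581.9, 43.8, 185.7]
eef_rot: [-1.525, 0.445, -0.46]
ft_force: [0.7, 0.5, 0.7]
opening: 15.7
ang -33.08 pos [581.9  43.8 185.7] t 27.0 F [0.7 0.5 0.7] M [ 0.202  0.136 -0.206] open 15.74
L d 0 0 0.89
R d 0 0 0.69
time_s: 27.25
eef_pos: [582.0, 43.8, 185.7]
eef_rot: [-1.526, 0.438, -0.453]
ft_force: [-0.7, -0.3, 0.2]
opening: 16.0
ang -32.56 pos [582.   43.8 185.7] t 27.25 F [-0.7 -0.3  0.2] M [ 0.317  0.283 -0.211] open 16.02
L d 0 0 0.88
R d 0 0 0.68
```

View pics/p5.png

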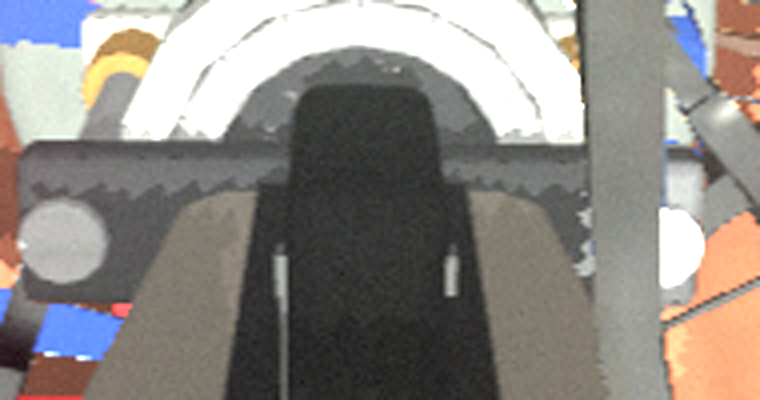

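```bash
python3 -m pendant '[0,0,0,0,0.2, 0,0,0,0,0.2]' 20; python3 -c "
from h import *
chk('q1.png')"; python3 -m pendant '[-0.03,0,0,0,0.1, -0.03,0,0,0,0.1, -0.03,0,0,-0.8,0.1, -0.03,0,0,-1.6,0.1, -0.03,0,0,-1.6,0.1]' 20; python3 -c "
from h import *
chk('q2.png')"; python3 -m pendant '[0,0,0,0,0.2, 0,0,0,0,0.2]' 20; python3 -c "
from h import *
chk('q3.png')"
```

```text
time_s: 27.5
eef_pos: [582.1, 43.7, 185.8]
eef_rot: [-1.527, 0.437, -0.453]
ft_force: [-0.8, 0.2, 0.2]
opening: 18.3
ang -32.55 pos [582.1  43.7 185.8] t 27.5 F [-0.8  0.2  0.2] M [-0.031 -0.062 -0.003] open 18.27
L d 0 -1 0.89
R d 0 1 0.65
time_s: 28.05
eef_pos: [581.9, 43.8, 185.8]
eef_rot: [-1.531, 0.415, -0.431]
ft_force: [1.2, -0.4, 0.4]
opening: 16.1
ang -30.91 pos [581.9  43.8 185.8] t 28.05 F [ 1.2 -0.4  0.4] M [ 0.028  0.088 -0.19 ] open 16.13
L d 0 -1 0.87
R d 6 4 0.53
time_s: 28.3
eef_pos: [581.8, 43.8, 185.7]
eef_rot: [-1.531, 0.415, -0.431]
ft_force: [-0.7, -1.1, -0.3]
opening: 18.6
ang -30.93 pos [581.8  43.8 185.7] t 28.3 F [-0.7 -1.1 -0.3] M [-0.035 -0.119 -0.012] open 18.63
L d 0 -1 0.88
R d 7 6 0.53
```

View pics/q3.png

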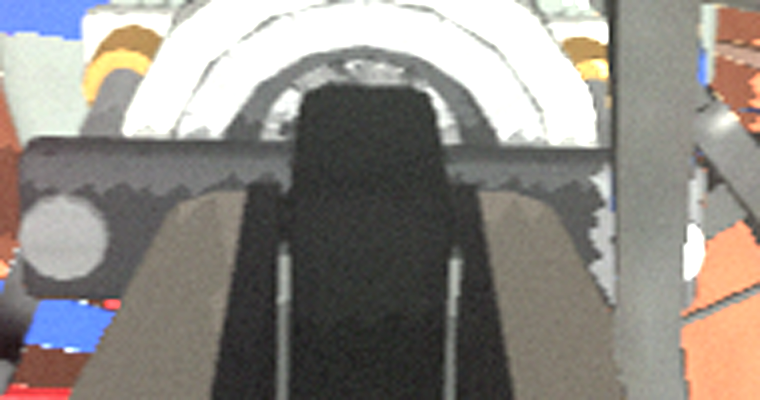

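```bash
python3 -m pendant '[-0.01,0,0,0,0.1, -0.01,0,0,0,0.1, -0.01,0,0,-0.7,0.1, -0.01,0,0,-1.4,0.1, -0.01,0,0,-1.4,0.1, -0.01,0,0,-1.4,0.1]' 25; python3 -c "
from h import *
chk('q4.png')"; python3 -m pendant '[0,0,0,0,0.2, 0,0,0,0,0.2]' 25; python3 -c "
from h import *
chk('q5.png')"
```

```text
time_s: 28.95
eef_pos: [581.9, 43.8, 185.3]
eef_rot: [-1.535, 0.395, -0.412]
ft_force: [4.8, -2.4, -7.6]
opening: 15.9
ang -29.48 pos [581.9  43.8 185.3] t 28.95 F [ 4.8 -2.4 -7.6] M [-0.29  -0.502  0.115] open 15.94
L d 0 0 0.86
R d 8 -23 0.41
time_s: 29.2
eef_pos: [581.6, 43.9, 185.3]
eef_rot: [-1.535, 0.396, -0.411]
ft_force: [-0.4, 0.1, -0.4]
opening: 18.2
ang -29.46 pos [581.6  43.9 185.3] t 29.2 F [-0.4  0.1 -0.4] M [-0.08  -0.058  0.017] open 18.22
L d 3 -4 0.87
R d -3 19 0.44
```

View pics/q5.png

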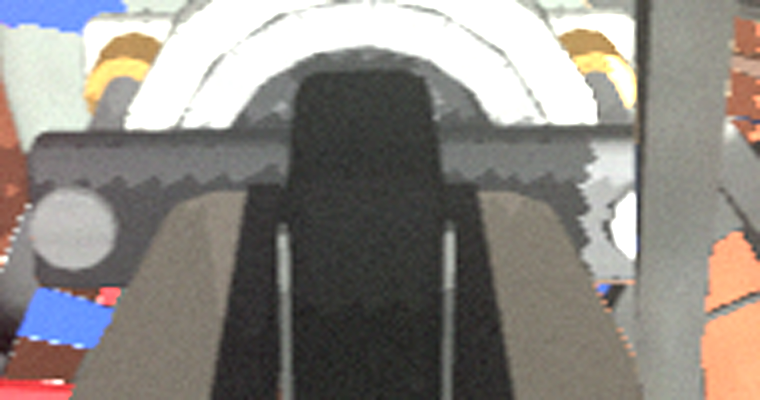

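```bash
python3 - <<'E'
from h import *
im=get_image('wrist');cv2.imwrite('pics/r_w.png',im['frame'])
a=np.radians(-29.5);xd=np.array([np.cos(a),np.sin(a)])
for z in (86,89,92):
    for c in ([582.2,42.6],[582.6,43.1]):
        print(z,c,np.round(w2p(im,[*(np.array(c)-35.8*xd),z]),1),np.round(w2p(im,[*(np.array(c)+35.8*xd),z]),1))
g=im['frame'];cv2.imwrite('pics/r_z.png',cv2.resize(g[230:330,230:420],None,fx=4,fy=4,interpolation=cv2.INTER_CUBIC))
st()
E
python3 -m pendant '[0,0,0,0,0.3, 0,-2,0,0,0.5, 0,-5,0,0,0.5, 0,-7,0,0,0.5, 0,-7,0,0,0.5, 0,-7,0,0,0.5]'
python3 - <<'E'
from h import *
st();im=get_image('wrist');cv2.imwrite('pics/s_w.png',im['frame'])
snap('scene','s_s.png');snap('top','s_t.png')
a=cv2.imread('pics/s_s.png')
cv2.imwrite('pics/s_sz.png',cv2.resize(a[160:290,220:370],None,fx=5,fy=5,interpolation=cv2.INTER_CUBIC))
E
```

```text
86 [582.2, 42.6] [248.4 287.1] [393.9 286.5]
86 [582.6, 43.1] [248.5 285.9] [394.1 285.3]
89 [582.2, 42.6] [247.4 289.7] [395. 289.]
89 [582.6, 43.1] [247.5 288.5] [395.3 287.8]
92 [582.2, 42.6] [246.3 292.3] [396.2 291.7]
92 [582.6, 43.1] [246.5 291.1] [396.5 290.4]
ang -29.47 pos [581.6  43.9 185.4] t 29.3 F [-1.3  1.   0.2] M [-0.069 -0.012  0.03 ] open 18.6
time_s: 29.9
eef_pos: [580.9, 44.3, 255.3]
eef_rot: [-1.535, 0.395, -0.411]
ft_force: [0.2, 0.5, -0.7]
opening: 45.7
ang -29.46 pos [580.9  44.3 255.3] t 29.9 F [ 0.2  0.5 -0.7] M [-0.071 -0.057  0.003] open 45.72
```

View pics/s_w.png

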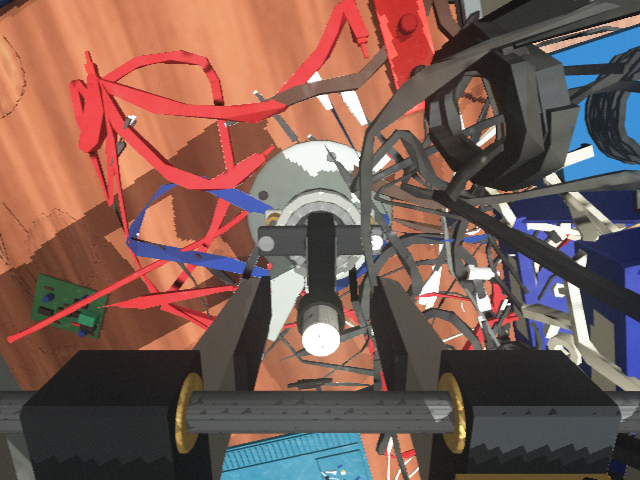

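View pics/s_sz.png

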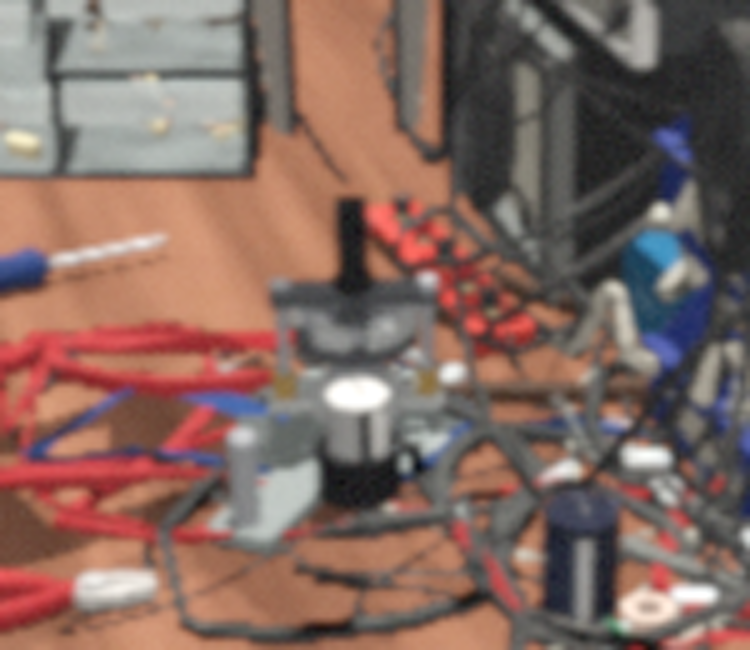

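Run:
```python
from h import *
np.set_printoptions(precision=1,suppress=True)
L=[cv2.resize(cv2.imread('pics/'+f)[190:270,260:320],None,fx=6,fy=6,interpolation=cv2.INTER_CUBIC) for f in ('e_scene.png','s_s.png')]
cv2.imwrite('pics/s_cmp.png',np.hstack(L))
for cam in ('scene','wrist','top'):
    im=get_image(cam)
    for q in ('knob_grip','index_key','cup_floor','can_capacitor_1'):
        for d in spot_point(cam,q)[:4]: print(cam,q,round(d['confidence'],2),c2w(im,d['at']))
st()
```

```text
scene knob_grip 0.8 [584.8  44.4 108.6]
scene cup_floor 0.63 [539.8 -29.6  17.2]
scene can_capacitor_1 0.88 [ 579.4 -162.5   -1.6]
scene can_capacitor_1 0.54 [545.4 -29.5  15.8]
scene can_capacitor_1 0.48 [ 620.3 -334.8    3.1]
wrist knob_grip 0.27 [586.1  43.9   0.1]
wrist cup_floor 0.78 [537.9 -36.   17.1]
wrist cup_floor 0.19 [541.5 -31.6  15.8]
wrist can_capacitor_1 0.86 [538.8 -31.5  17.1]
top knob_grip 0.9 [583.7  37.3 109.1]
top cup_floor 0.65 [543.4 -33.9  18.6]
top can_capacitor_1 0.76 [ 578.1 -161.9   -0.5]
top can_capacitor_1 0.62 [536.4 -35.9  18.6]
top can_capacitor_1 0.52 [ 618.4 -331.7    3. ]
ang -29.47 pos [581.   44.2 255.4] t 30.8 F [ 0.4  0.7 -0. ] M [-0.1 -0.1 -0. ] open 46.24
```

View pics/s_cmp.png

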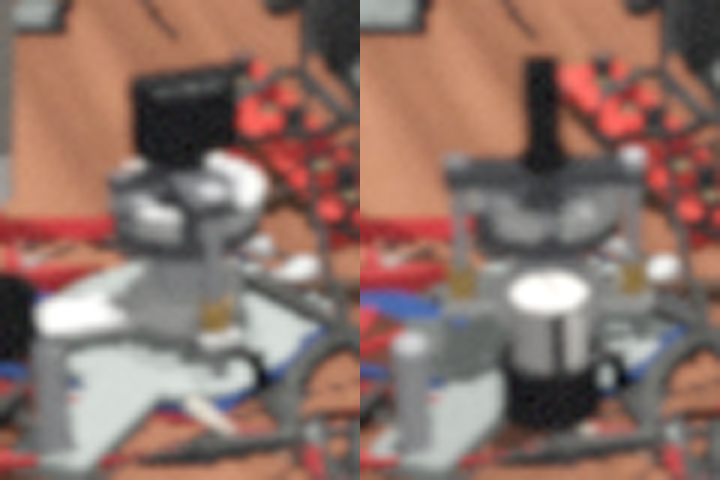

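Run:
```python
from h import *
im=get_image('scene')
c=np.array([582.3,42.5])
for ang,n in ((168.5,'load'),(240.5,'test')):
  d=np.array([np.cos(np.radians(ang)),np.sin(np.radians(ang))]);t=np.array([-d[1],d[0]])
  for z in (123,129):
    print(n,z,[np.round((np.array(w2p(im,[*(c+22*s*d),z]))-[260,190])*6) for s in (-1,1)], 'rods',[np.round((np.array(w2p(im,[*(c+36*s*t),z-37]))-[260,190])*6) for s in (-1,1)])
st()
```

```text
load 123 [array([228.,  61.]), array([125.,  76.])] rods [array([152., 118.]), array([208., 186.])]
load 129 [array([228.,  47.]), array([125.,  62.])] rods [array([152., 105.]), array([207., 172.])]
test 123 [array([177.,  47.]), array([177.,  90.])] rods [array([ 92., 153.]), array([267., 149.])]
test 129 [array([176.,  34.]), array([177.,  76.])] rods [array([ 91., 140.]), array([267., 136.])]
ang -29.47 pos [581.   44.2 255.5] t 30.85 F [-0.5 -0.8 -0.3] M [-0.043 -0.012  0.022] open 45.76
```

```bash
python3 -c "
from station import *
print(hand_in()); print(observe()['time_s'])"
```

```text
the job is handed in; nothing more can be done
None
the job is handed in; nothing more can be done
```

I set the smallest capacitor upright in the cup, released it, and locked the stand in the test notch. I handed the job in at about 31 s, with the gripper open and well clear above the knob. No verdict was reported.

- **Turning and finding the notch:** I pulled the knob up about 10 mm, turned it about 47.5° counter-clockwise past the post, and let it down onto the crest. I then felt for the notch in steps of about 1.5°, opening the jaws after each one. It snapped down at about 72°, which is 27° past the post.
- **Final position:** The knob's rod heads dropped by the roughly 6 mm expected, in both the wrist and scene pictures. The networks put the grip point at 108.6 to 109.1 mm, against 110 mm fully down. The wrist camera gave only a low-confidence misreading of the knob.
- **Capacitors:** The loaded can stands upright in the cup. The other two were found where they started, to within a few millimetres.
- **What went less well:** Turning on the crest took about 0.2 N·m, more than I expected. My first attempts gripped with 4–5 N and slipped, so I worked with 12–25 N. Around 67° a slightly off-centre grip also made the knob lag by 1.5–2° until I re-centred. The largest wrist reading in my checks was about 10 N, while holding the knob up against its spring.

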